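# Re-sleeve the spindle sander and put the spares away

## Task

Change the sleeve on the spindle sander: pull the worn sanding sleeve off the rubber drum and put it in the black scrap tray, push the fresh sleeve of the same size fully home on the drum, and only then press the start button fully down and let it come up. After that put whatever spare sleeves are on the bench away upright in the rack, each fully down in the pocket made for its size, working from the largest to the smallest (some sizes may be missing; their pockets stay empty). Leave the glue bottle, the tin and the tape measure standing where they are.

Things in the scene. Friction and masses are not known exactly. Their poses are not given: they have to be found in the camera images.
- sander: spindle sander let into the bench and fixed: a flat bare-metal plate 200 x 200 mm, 18 mm thick, carrying the upright rubber drum and the start button. Origin: centre of the plate's underside; z up, x and y along the plate's sides. The drum's axis is at x +20, y +30 mm, the button's at x -65, y -60 mm in this frame
- drum_seat (a point): centre of the flat square steel flange (66 x 66 mm, 6 mm high) at the foot of the drum, at the height on which a sleeve rests when home (24 mm above the bench); z up along the drum. Above it the drum is 55 mm in diameter for 58 mm, then tapers to 42 mm over a further 14 mm (its top is 72 mm above this point, with a 5 mm nut on it)
- start (a joint): travel of the round green start button (cap 32 mm across, in a black collar 44 mm across): 0 = up, 0.006 m = fully down. Springs back; about 1.5 N starts it moving, 5 N holds it fully down
- start_top (a point): centre of the button cap's top face (moves with it); pressed straight down, 40 mm above the bench when up
- tray: black open scrap tray, fixed, 160 (x) x 140 (y) x 60 mm high outside, walls and floor 4 mm. Origin: centre of its underside, z up
- tray_floor (a point): centre of the tray's inner floor; x, y along the tray's sides
- rack: grey laminate-faced rack block, fixed, 90 (x) x 260 (y) x 40 mm high, with a row of four round blind pockets 25 mm deep along its y axis, largest at the +y end, getting smaller towards -y. Origin: centre of its underside, z up
- worn: worn sanding sleeve, greyish brown rigid tube 66 mm outside, 58 mm bore, 70 mm long, loose on the drum at the start. Origin: centre of its lower end; z along the tube
- worn_mid (a point): the middle of the worn sleeve, on its axis, 35 mm from either end
- fresh: fresh sanding sleeve for the drum: reddish brown rigid tube 66 mm outside, 58 mm bore (1.5 mm clearance all round on the drum), 70 mm long, about 80 g, standing on the bench, the largest of the sleeves there. Origin: centre of its lower end; z along the tube
- rack_hole0 (a point): rack pocket 1, for the 56 mm sleeve: centre of its mouth, level with the rack's top; the pocket is 64 mm across, floor 25 mm below
- spare1: spare sanding sleeve, reddish brown rigid tube 56 mm outside, 48 mm bore, 70 mm long, 54 g, standing on the bench; may be absent. Origin: centre of its lower end; z along the tube
- rack_hole1 (a point): rack pocket 2, for the 48 mm sleeve: centre of its mouth, level with the rack's top; the pocket is 56 mm across, floor 25 mm below
- spare2: spare sanding sleeve, reddish brown rigid tube 48 mm outside, 40 mm bore, 70 mm long, 49 g, standing on the bench; may be absent. Origin: centre of its lower end; z along the tube
- rack_hole2 (a point): rack pocket 3, for the 40 mm sleeve: centre of its mouth, level with the rack's top; the pocket is 48 mm across, floor 25 mm below
- spare3: spare sanding sleeve, reddish brown rigid tube 40 mm outside, 32 mm bore, 70 mm long, 44 g, standing on the bench; may be absent. Origin: centre of its lower end; z along the tube
- rack_hole3 (a point): rack pocket 4, for the 32 mm sleeve: centre of its mouth, level with the rack's top; the pocket is 40 mm across, floor 25 mm below
- spare4: spare sanding sleeve, reddish brown rigid tube 32 mm outside, 24 mm bore, 70 mm long, 40 g, standing on the bench; may be absent. Origin: centre of its lower end; z along the tube
- glue: bystander: white glue bottle with orange cap, 48 mm across, 130 mm tall; origin under its centre
- tin: bystander: small metal tin, 74 mm across, 75 mm tall; origin under its centre
- tape: bystander: black and yellow tape measure, 62 x 34 x 60 mm tall; origin under its centre
There are look-alikes about, which are no part of the job. Leave any red or white look-alike of the spare4 alone.

How it is judged:
On the way, in this order (a step that is already met when the one before it is completed fails the run):
1. the worn sleeve lies in the scrap tray, let go (x of worn_mid in the frame of tray_floor between -0.065 and 0.065 m and y of worn_mid in the frame of tray_floor between -0.055 and 0.055 m and z of worn_mid in the frame of tray_floor below 0.055 m and contact force between worn and the fingers below 0.2 N and linear speed of worn below 0.03 m/s), for 0.2 s.
2. the fresh sleeve is fully home on the drum, let go (horizontal distance between fresh and drum_seat below 0.005 m and z of fresh in the frame of drum_seat between -0.003 and 0.003 m and angle between the z axis of fresh and the z axis of drum_seat, either way round below 0.06 rad and contact force between fresh and the fingers below 0.2 N and linear speed of fresh below 0.03 m/s), for 0.2 s.
3. the start button is pressed fully down (value of joint start above 0.005 m), for 0.04 s.
4. the start button is up again (value of joint start below 0.001 m), for 0.2 s.
5. spare sleeve 1 (56 mm) stands fully down in its pocket, let go (horizontal distance between spare1 and rack_hole0 below 0.007 m and z of spare1 in the frame of rack_hole0 below -0.021 m and angle between spare1's own z axis and vertical below 0.12 rad and contact force between spare1 and the fingers below 0.2 N and linear speed of spare1 below 0.03 m/s), for 0.2 s.
6. spare sleeve 2 (48 mm) stands fully down in its pocket, let go (horizontal distance between spare2 and rack_hole1 below 0.007 m and z of spare2 in the frame of rack_hole1 below -0.021 m and angle between spare2's own z axis and vertical below 0.12 rad and contact force between spare2 and the fingers below 0.2 N and linear speed of spare2 below 0.03 m/s), for 0.2 s.
7. spare sleeve 3 (40 mm) stands fully down in its pocket, let go (horizontal distance between spare3 and rack_hole2 below 0.007 m and z of spare3 in the frame of rack_hole2 below -0.021 m and angle between spare3's own z axis and vertical below 0.12 rad and contact force between spare3 and the fingers below 0.2 N and linear speed of spare3 below 0.03 m/s), for 0.2 s.
8. spare sleeve 4 (32 mm) stands fully down in its pocket, let go (horizontal distance between spare4 and rack_hole3 below 0.007 m and z of spare4 in the frame of rack_hole3 below -0.021 m and angle between spare4's own z axis and vertical below 0.12 rad and contact force between spare4 and the fingers below 0.2 N and linear speed of spare4 below 0.03 m/s), for 0.2 s.
At the end, for the whole second after the job is handed in: Worn sleeve at rest in the tray; fresh sleeve on the drum flange (within 3 mm in height, 5 mm of the axis, 3.4 deg); button up (under 1 mm); each spare present in the pocket of its size (21 mm or deeper, within 7 mm of centre and 7 deg of upright); all released and at rest (all of step 1 and all of step 2 and all of step 5 and all of step 6 and all of step 7 and all of step 8 and value of joint start below 0.001 m); the robot touches nothing.
It fails at once if the start button is pressed before the fresh sleeve is on the drum (value of joint start above 0.003 m and horizontal distance between fresh and drum_seat above 0.03 m).
It fails at once if the glue bottle, the tin or the tape measure is shoved more than 50 mm or knocked over (distance of any of glue, tin, tape from where it was at the start of the episode above 0.05 m or angle between any of glue, tin, tape's own z axis and vertical above 0.8 rad).
Of spare1, spare2, spare3, spare4 only 2 to 4 are there at a start; the rules pass over those that are not, and their reading is None.
At some moment in a run one of fresh, spare1 may be knocked a few centimetres aside while the robot is not near it.
It also fails if it takes over 210 s, if anything falls off the work surface, if the arm or the gripper's body presses on something with over 40 N, if the wrist force passes 120 N, or if a joint passes its speed limit or range.

## Robot

A 7-joint arm with a two-finger parallel gripper is mounted at the origin on the work surface. World frame = base frame: x ahead of the robot, y to its left, z up, the work surface at z = 0. Lengths are in m, angles in rad, forces in N, time in s.
With the tool pointing down it reaches from about 0.35 to 0.9 m from the base axis. Payload 8.1 kg.
Tool frame: the origin (TCP) lies on the centre line of the jaws, within the pads' length; the fingertips stand 17 mm ahead of it and the grasp point (between the pads) lies 2 mm behind it; z points along the fingers, y is the direction in which the jaws open and shut (so a half turn about z gives the same grasp; the last joint's range is limited). The gripper opens to 92 mm and grips with 3 to 60 N. Pads are 19 mm wide; open, the fingers measure 130 mm over their backs; the gripper's body (75 mm by 190 mm) begins 47 mm behind the grasp point.
Start: joints at [-1.436, 0.434, 0.025, 1.573, -0.012, 1.134, -0.075], TCP at [0.147, 0.607, 0.244] pointing down, gripper open.
Joint ranges: [-2.62, 2.62], [-0.44, 2.09], [-1.27, 1.32], [0.08, 2.57], [-1.32, 4.46], [0.12, 2], [-2.74, 2.74]. Speed limits (rad/s): [2.22, 2.22, 3.01, 3.01, 3.14, 3.14, 3.14].

## Interface

Orientations are given as a rotation vector (axis times angle).
In Python, from cell import arm gives the robot as it stands.
- The arm moves only by the shell command python3 -m creep 'ROWS' [FORCE]. ROWS is JSON, a list that holds one entry, the list of rows, each a list of 7 numbers: the shift along the world's x, y, z in cm, then the turn, a rotation vector about the world's x, y, z in degrees, then the opening, from -1 (shut) to 1 (fully open), so that 0 is half open. In form: [[[tx, ty, tz, ax, ay, az, jaw], ...]]. A call has 1 to 5 rows; each row is the pose to reach, as a shift and turn from the pose commanded when the call began; what a row does not reach only later rows make up. A row lasts 1/10 s, in which the tool goes at most 50 mm and 8.59 degrees, less where a joint would pass 70% of its speed; a pose out of reach is approached as far as the arm can. A call with a gripper value outside its range is refused whole. The fingers move at their own pace and stop on an object; FORCE is the grip in N (left out, the last holds). Time passes only in rows, so rows that repeat a pose let the fingers close. It gives the time, the measured TCP pose, the force and the opening at its end, in the units of the state.
- arm.observe(): the state, without advancing time (a new reading comes with each control period).
- arm.get_image(name): name is "scene" or "top" or "wrist"; returns the picture (400x640x3 uint8, red, green, blue); there is no depth.
- arm.camera_model(name): a dict with "vfov" (degrees; the focal length in pixels is half the picture's height over the tangent of half this angle, whatever the lens; pixels are square), "cx", "cy" (the principal point, pixels), "cam_to_world" (4x4, takes a point from camera to world coordinates); the wrist camera has in their place "T_tool_cam" (4x4, takes a point from camera to tool coordinates, whose origin is the TCP and whose axes are the flange's). Camera axes: x right, y down, z forward; pixel columns grow to the right and rows downward; lengths in m; the calibration is good to about 2 mm. A picture is of the moment at which its call begins: read the wrist's pose just before it. camera_model takes no time and is no camera call.
- arm.sign_off(): hands the job in, once; it reports no verdict.
The state is a dict: "clock": time; "joints": joint angles; "dq": joint speeds; "joint_efforts": joint torques, N m; "position": TCP position; "ee_rot": TCP orientation; "force": force on the tool from outside, world axes, zero at the start; "ft_torque": the same for the moment, N m; "width": opening from 0.0 (shut) to 1.0 (fully open).
Only numpy, scipy, OpenCV 4.12 (cv2) and the standard library are available. Lean on these libraries where they do the work, as an engineer would, in place of code of your own. Each camera call takes 0.05 s, during which the arm holds its last target.

## Working session

There is one attempt and no reset: what is moved stays moved. The work goes in short steps, Python scripts to look and compute and a shell command to move; the robot and the scene stay as the last step left them, time stands still between calls to the robot, and variables do not carry over. Pictures are saved under pics/ and viewed, and the job is handed in when it is done.

```bash
ls; mkdir -p pics
python3 - <<'E'
from cell import arm
import cv2
print(arm.observe())
for n in("scene","top","wrist"):
    im=arm.get_image(n); cv2.imwrite(f"pics/{n}0.png",im[:,:,::-1]); 
    print(n,{k:(v if not hasattr(v,'tolist') else v.tolist()) for k,v in arm.camera_model(n).items()})
E
```

```text
pics
{'clock': 0.0, 'joints': array([-1.43559862,  0.43521245,  0.02495736,  1.57413487, -0.01159491,
        1.13401019, -0.07512909]), 'dq': array([ 0.00104457, -0.00341038,  0.00012509,  0.00058325, -0.00021801,
        0.00073011,  0.00049985]), 'joint_efforts': array([-6.06619506e-05, -6.67858243e+01,  9.84762870e-01, -3.14449954e+01,
       -6.07411587e-02,  4.31198487e-02,  1.68036845e-04]), 'position': array([0.1471549 , 0.60690396, 0.24293672]), 'ee_rot': array([-3.72775869e-01, -3.11934832e+00,  2.54354819e-03]), 'force': array([ 0.90863687,  0.44174673, -0.13762413]), 'ft_torque': array([-0.01046885, -0.03175497,  0.0105032 ]), 'width': 0.9994781256055758}
scene {'vfov': 45.69865990680028, 'cx': 322.1147421192222, 'cy': 206.27769432121656, 'cam_to_world': [[0.492890620362072, 0.5987316232503641, -0.6313313548993712, 1.313067204838889], [0.8700274412184177, -0.330356070033521, 0.36594687936767506, -0.48785892497188965], [0.010539823813718761, -0.7296473876551545, -0.6837423504522623, 0.9190814668948876], [0.0, 0.0, 0.0, 1.0]]}
top {'vfov': 45.378278670192124, 'cx': 330.4827527736951, 'cy': 195.63328021069387, 'cam_to_world': [[-0.014020482823681174, -0.9979149651274938, 0.0630011780523482, 0.47000275272738296], [-0.9999016272380195, 0.013967268575602716, -0.0012850117889131052, -0.030412257548709902], [0.0004023781200851303, -0.06301299693816985, -0.9980126253253103, 1.1800245850731426], [0.0, 0.0, 0.0, 1.0]]}
wrist {'vfov': 68.35039228443497, 'cx': 316.15715757442933, 'cy': 199.52979322742277, 'T_tool_cam': [[0.0004324046138692959, -0.9520348891477965, -0.30598918750764725, 0.08308401732260252], [0.9999998348636072, 0.0005274960727488977, -0.00022808035555199895, -8.569590137308403e-05], [0.0003785485507285543, -0.305989038354699, 0.9520349600239261, -0.14119014406804656], [0.0, 0.0, 0.0, 1.0]]}
```

View pics/scene0.png

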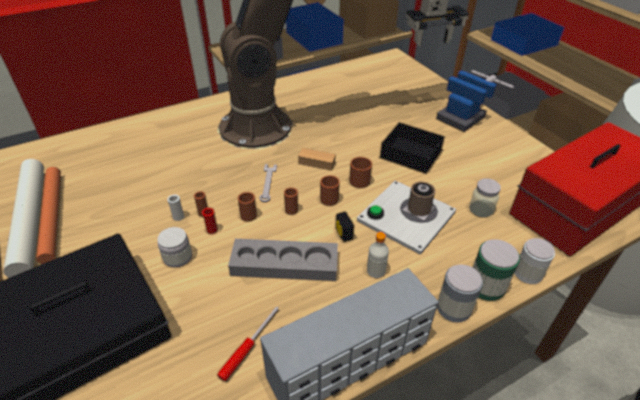

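View pics/top0.png

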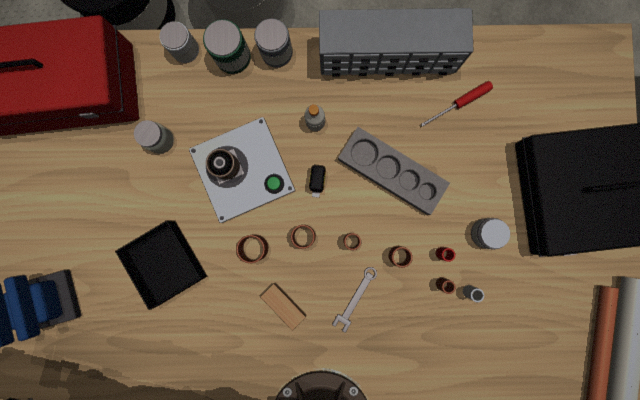

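View pics/wrist0.png

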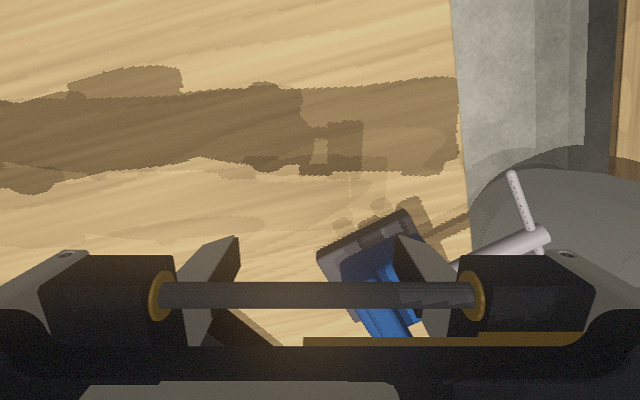

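```bash
cat > h.py <<'E'
import numpy as np, cv2
from cell import arm
from scipy.spatial.transform import Rotation as R
def cam(n):
    m=arm.camera_model(n); f=200/np.tan(np.radians(m["vfov"]/2))
    if n=="wrist":
        s=arm.observe(); T=np.eye(4); T[:3,:3]=R.from_rotvec(s["ee_rot"]).as_matrix(); T[:3,3]=s["position"]
        M=T@np.array(m["T_tool_cam"])
    else: M=np.array(m["cam_to_world"])
    return f,m["cx"],m["cy"],M
def px2w(c,u,v,z):
    f,cx,cy,M=c; d=M[:3,:3]@np.array([(u-cx)/f,(v-cy)/f,1]); o=M[:3,3]
    return o+d*(z-o[2])/d[2]
def w2px(c,p):
    f,cx,cy,M=c; q=M[:3,:3].T@(np.array(p)-M[:3,3]); return np.array([cx+f*q[0]/q[2],cy+f*q[1]/q[2]])
def crop(im,x0,y0,x1,y1,k,name):
    o=cv2.resize(im[y0:y1,x0:x1,::-1],None,fx=k,fy=k,interpolation=cv2.INTER_CUBIC); cv2.imwrite(name,o)
E
python3 - <<'E'
import cv2
from h import *
im=cv2.imread('pics/top0.png')[:,:,::-1]
crop(im,225,215,495,310,2.95,'pics/c1.png')
crop(im,180,90,460,230,2.85,'pics/c2.png')
im=cv2.imread('pics/scene0.png')[:,:,::-1]
crop(im,150,140,470,300,2.5,'pics/c3.png')
c=cam("top")
for n,u,v,z in [("fresh",253,248,.07),("a",303,236,.07),("b",352,240,.07),("c",400,256,.07),("d",446,285,.07)]:
    print(n,px2w(c,u,v,z).round(4))
E
```

```text
fresh [0.4214 0.1487 0.07  ]
a [0.4474 0.033  0.07  ]
b [ 0.4366 -0.0801  0.07  ]
c [ 0.3983 -0.1902  0.07  ]
d [ 0.3306 -0.2944  0.07  ]
```

View pics/c1.png

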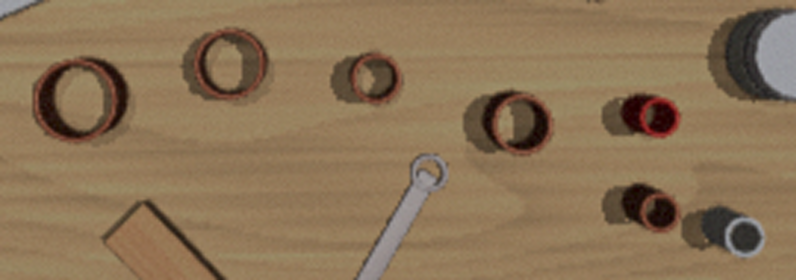

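View pics/c2.png

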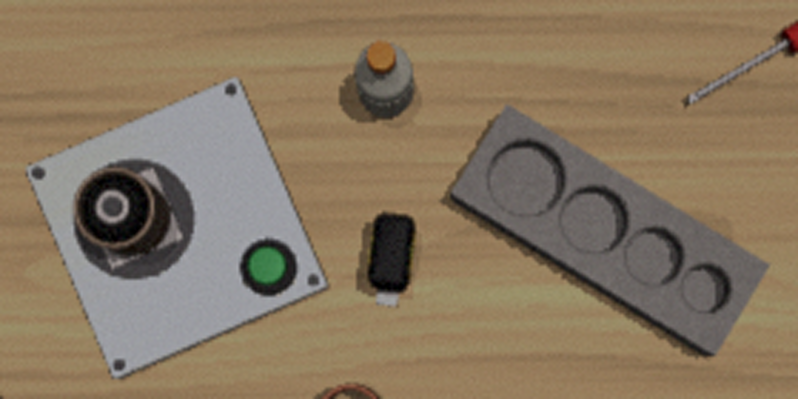

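View pics/c3.png

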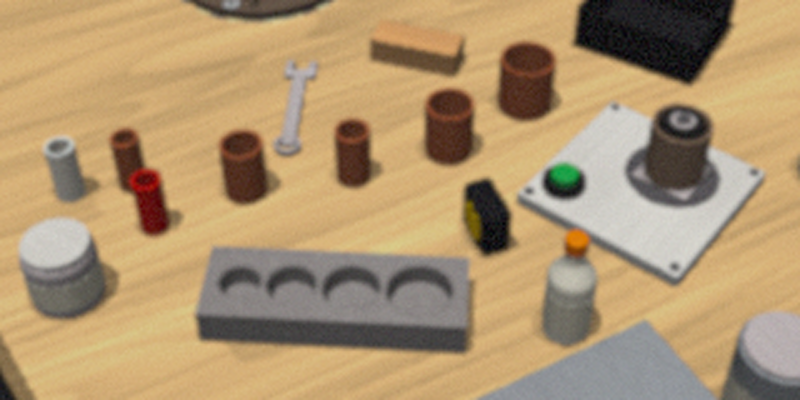

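```bash
cat > fit.py <<'E'
from h import *
from scipy.optimize import least_squares, minimize
def fit_plane(c,pts,uv):
    def pos(p): 
        a=p[2]; return [(p[0]+np.cos(a)*q[0]-np.sin(a)*q[1],p[1]+np.sin(a)*q[0]+np.cos(a)*q[1],q[2]) for q in pts]
    best=None
    for a0 in np.arange(-3,3,.7):
        r=least_squares(lambda p:np.concatenate([w2px(c,w)-u for w,u in zip(pos(p),uv)]),[.5,0,a0])
        if best is None or r.cost<best.cost: best=r
    return best.x,best.fun.round(2)
def hullmask(c,x,y,z0,L,D,shape):
    t=np.linspace(0,2*np.pi,48,endpoint=False)
    P=[w2px(c,(x+D/2*np.cos(a),y+D/2*np.sin(a),z)) for z in(z0,z0+L) for a in t]
    h=cv2.convexHull(np.array(P,np.float32))[:,0]
    return h
def fit_cyl(c,im,x,y,D,z0=0,L=.07,thr=None,win=26,dbg=None):
    u,v=w2px(c,(x,y,z0+L/2)); u,v=int(u),int(v)
    f=im.astype(float); hsv=cv2.cvtColor(im,cv2.COLOR_RGB2HSV)
    m=thr(hsv,im).astype(np.uint8); w=np.zeros_like(m); v0,v1=max(v-win,0),v+win; u0,u1=max(u-win,0),u+win; w[v0:v1,u0:u1]=m[v0:v1,u0:u1]
    n,lab,st,_=cv2.connectedComponentsWithStats(w); k=1+np.argmax(st[1:,4]); w=(lab==k).astype(np.uint8)
    ys,xs=np.nonzero(w); hull=cv2.convexHull(np.stack([xs,ys],1).astype(np.int32))
    tgt=np.zeros(im.shape[:2],np.uint8); cv2.fillPoly(tgt,[hull],1)
    S=4
    tg=cv2.resize(tgt[v0:v1,u0:u1],None,fx=S,fy=S,interpolation=cv2.INTER_NEAREST)
    def cost(p):
        h=hullmask(c,p[0],p[1],z0,L,D,None); h=((h+.5-np.array([u0,v0]))*S-.5)
        mm=np.zeros_like(tg); cv2.fillPoly(mm,[np.round(h).astype(np.int32)],1); return (mm!=tg).sum()
    r=minimize(cost,[x,y],method='Nelder-Mead',options=dict(initial_simplex=[[x,y],[x+.012,y],[x,y+.012]]))
    return r.x, r.fun/tg.sum()
brown=lambda h,i: ((h[:,:,0]<9)|(h[:,:,0]>172))&(h[:,:,1]>90)|(i.max(2)<50)&(i[:,:,0]>i[:,:,2]+5)
E
python3 - <<'E'
from fit import *
c=cam("top"); k=2.85
g=lambda L:[(u/k+180-.3,v/k+90-.3) for u,v in L]
h=.1
b,r=fit_plane(c,[(h,h,.018),(h,-h,.018),(-h,-h,.018),(-h,h,.018),(-.065,-.06,.04)],g([(25,170),(240,77),(328,287),(118,380),(267,264)]))
print("alt",b,r)
# try all corner permutations consistent with button
P=[(25,170),(240,77),(328,287),(118,380)]
for s in range(4):
    q=P[s:]+P[:s]
    b,r=fit_plane(c,[(h,h,.018),(h,-h,.018),(-h,-h,.018),(-h,h,.018),(-.065,-.06,.04)],g(q+[(267,264)])); a=b[2]
    W=lambda x,y:(b[0]+np.cos(a)*x-np.sin(a)*y,b[1]+np.sin(a)*x+np.cos(a)*y)
    print(s,b,abs(r).max(),"drum",W(.02,.03),"btn",W(-.065,-.06),w2px(c,(*W(.02,.03),.101)))
b,r=fit_plane(c,[(.045,.13,.04),(.045,-.13,.04),(-.045,-.13,.04),(-.045,.13,.04)],g([(508,107),(768,265),(713,352),(452,190)]))
print("rack",b,r)
for u,v in g([(527,177),(594,219),(654,256),(706,288)]):
    print(px2w(c,u,v,.04))
im=cv2.imread('pics/top0.png')[:,:,::-1].copy(); sc=cv2.imread('pics/scene0.png')[:,:,::-1].copy()
cs=cam("scene")
for n,x,y,D in [("fresh",.4214,.1487,.066),("s1",.4474,.033,.056),("s3",.4366,-.08,.04),("s2",.398,-.19,.048),("s4",.33,-.294,.032)]:
    for cc,i in((c,im),(cs,sc)):
        print(n,*fit_cyl(cc,i,x,y,D,thr=brown), [round(fit_cyl(cc,i,x,y,d,thr=brown)[1],3) for d in(.032,.04,.048,.056,.066)])
E
```

```text
alt [0.61039183 0.18346998 0.40268411] [-0.19 -0.58 -0.64 -0.58  1.05 -0.11 -0.84  0.55  0.61  0.68]
0 [0.61039183 0.18346998 0.40268411] 1.05 drum (np.float64(0.6170354027595197), np.float64(0.2189081338882318)) btn (np.float64(0.5741043708802054), np.float64(0.1027964355035415)) [219.55351159 162.48062642]
1 [ 0.62023476  0.16058988 -1.08954352] 36.01 drum (np.float64(0.6560850273469179), np.float64(0.1567482666489748)) btn (np.float64(0.5369619598803301), np.float64(0.1904334977948461)) [246.89030457 145.0486344 ]
2 [ 0.59550666  0.15030286 -2.74460402] 52.9 drum (np.float64(0.5886613550826005), np.float64(0.11490311742436837)) btn (np.float64(0.6322529989014356), np.float64(0.2307684210711971)) [265.44563983 174.28252164]
3 [0.58711802 0.17554423 1.8948177 ] 36.69 drum (np.float64(0.5523115155236098), np.float64(0.1849520438061152)) btn (np.float64(0.6646905687062368), np.float64(0.13302952069931415)) [234.55513193 190.70867927]
rack [ 0.60205209 -0.18414346 -0.57228846] [-0.5  -1.69  0.65 -0.19  0.44  1.2  -0.6   0.63]
[ 0.64628911 -0.11532504  0.04      ]
[ 0.60990461 -0.171017
[... 809 characters left out ...]
 -0.07319618] 2.1839139344262297 [np.float64(1.419), np.float64(2.184), np.float64(3.02), np.float64(3.907), np.float64(5.119)]
s2 [ 0.39619385 -0.19382925] 1.2367724867724867 [np.float64(0.548), np.float64(0.75), np.float64(1.237), np.float64(1.928), np.float64(2.919)]
s2 [ 0.39081526 -0.19196152] 0.5936526479750779 [np.float64(0.123), np.float64(0.266), np.float64(0.594), np.float64(0.947), np.float64(1.423)]
s4 [ 0.32695867 -0.29809476] 0.1837557603686636 [np.float64(0.184), np.float64(0.675), np.float64(1.25), np.float64(1.91), np.float64(2.838)]
s4 [ 0.39271823 -0.30095118] 0.14414612676056338 [np.float64(0.144), np.float64(0.294), np.float64(0.501), np.float64(0.709), np.float64(0.93)]
```

```bash
python3 -m creep '[[[16,-13,0,0,0,0,1],[16,-13,0,0,0,0,1],[16,-13,0,0,0,0,1],[16,-13,0,0,0,0,1],[16,-13,0,0,0,0,1]]]' 20; python3 -m creep '[[[16,-13,0,0,0,0,1],[16,-13,0,0,0,0,1],[16,-13,0,0,0,0,1],[16,-13,0,0,0,0,1],[16,-13,0,0,0,0,1]]]';python3 -m creep '[[[15,-12.8,0,0,0,0,1],[15,-12.8,0,0,0,0,1],[15,-12.8,0,0,0,0,1],[15,-12.8,0,0,0,0,1],[15,-12.8,0,0,0,0,1]]]'
cat > look.py <<'E'
import sys
from h import *
s=arm.observe(); 
for n in sys.argv[2:]:
    im=arm.get_image(n); cv2.imwrite(f"pics/{n}{sys.argv[1]}.png",im[:,:,::-1])
print(round(s["clock"],2),s["position"].round(4),s["ee_rot"].round(4),s["force"].round(1),round(s["width"],3),s["joints"].round(2))
E
python3 look.py 1 wrist top
```

```text
clock: 0.65
position: [0.3136, 0.472, 0.2438]
ee_rot: [0.387, 3.114, -0.003]
force: [-0.4, 0.6, 0.4]
width: 1.0
clock: 1.15
position: [0.4726, 0.3415, 0.2437]
ee_rot: [0.387, 3.115, -0.004]
force: [0.2, 0.0, 0.6]
width: 1.001
clock: 1.65
position: [0.6217, 0.2124, 0.2432]
ee_rot: [0.387, 3.115, -0.006]
force: [0.3, -1.3, -0.0]
width: 0.998
1.65 [0.6217 0.2124 0.2432] [ 0.387   3.1149 -0.0062] [ 0.3 -1.3 -0. ] 0.998 [-0.55  0.49  0.21  1.5  -0.1   1.16  1.  ]
```

View pics/wrist1.png

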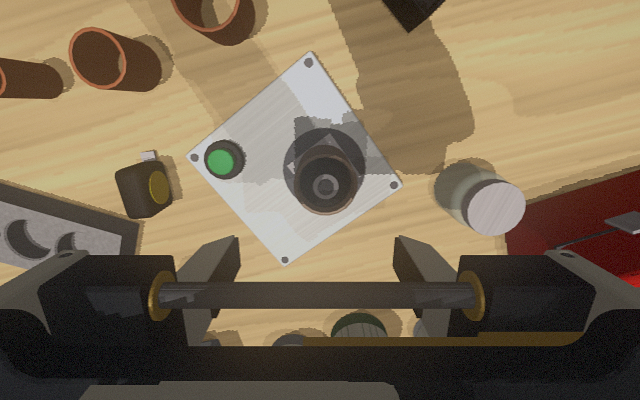

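View pics/top1.png

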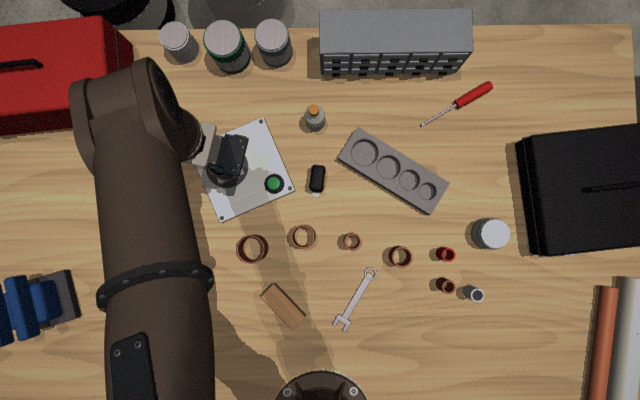

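```bash
cat > loc.py <<'E'
from fit import *
# usage: python loc.py name u v z ...
import sys
c=cam("wrist")
E
python3 - <<'E'
from fit import *
c=cam("wrist")
print("nut",px2w(c,325,186,.101),"btn",px2w(c,221,161,.04))
h=.1
b,r=fit_plane(c,[(-h,h,.018),(-h,-h,.018),(h,-h,.018),(h,h,.018),(-.065,-.06,.04),(.02,.03,.101)],[(310,51),(187,156),(284,266),(403,184),(221,161),(325,186)])
a=b[2];W=lambda x,y:(b[0]+np.cos(a)*x-np.sin(a)*y,b[1]+np.sin(a)*x+np.cos(a)*y)
print(b,r,W(.02,.03),W(-.065,-.06))
s=arm.observe();M=R.from_rotvec(s["ee_rot"]).as_matrix();print(M.round(3))
im=cv2.imread('pics/wrist1.png')[:,:,::-1]; crop(im,260,100,400,230,5,'pics/c4.png')
E
```

```text
nut [0.61343266 0.22854684 0.101     ] btn [0.57114707 0.11432868 0.04      ]
[0.60773848 0.19429724 0.40972574] [ 0.29 -2.89 -3.85 -0.27  0.35  2.32  2.12  1.5  -0.52  0.9   1.37  0.38] (np.float64(0.6141323480251598), np.float64(0.22978130016281745)) (np.float64(0.5720199886304107), np.float64(0.113370178760232))
[[-0.971  0.238 -0.001]
 [ 0.238  0.971 -0.   ]
 [ 0.001 -0.001 -1.   ]]
```

View pics/c4.png

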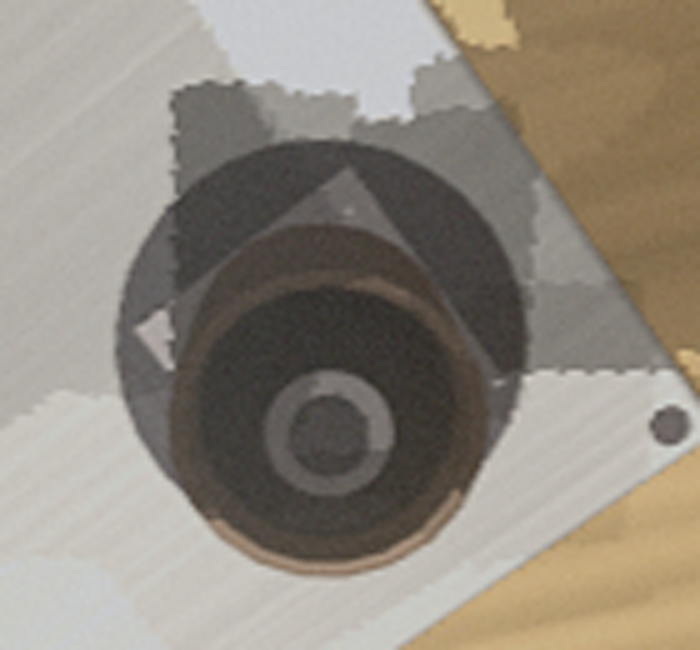

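```bash
python3 -m creep '[[[0,0,0,0,0,0,1],[0,0,0,0,0,0,1],[0,0,0,0,0,0,1]]]'; python3 look.py 2 wrist; python3 look.py 2b wrist
python3 - <<'E'
from fit import *
im=cv2.imread('pics/wrist2b.png')[:,:,::-1]; crop(im,170,40,410,230,3.3,'pics/c5.png')
E
```

```text
clock: 2.05
position: [0.6164, 0.2209, 0.2439]
ee_rot: [-0.369, -3.12, -0.001]
force: [-0.1, 1.1, -0.5]
width: 1.001
2.05 [0.6164 0.2209 0.2439] [-3.6930e-01 -3.1196e+00 -9.0000e-04] [-0.1  1.1 -0.5] 1.001 [-0.56  0.48  0.2   1.5  -0.1   1.16  1.  ]
2.1 [0.6166 0.2206 0.2439] [-3.7010e-01 -3.1196e+00 -7.0000e-04] [ 0.2  0.5 -0.4] 1.003 [-0.56  0.48  0.2   1.5  -0.1   1.16  1.  ]
```

View pics/c5.png

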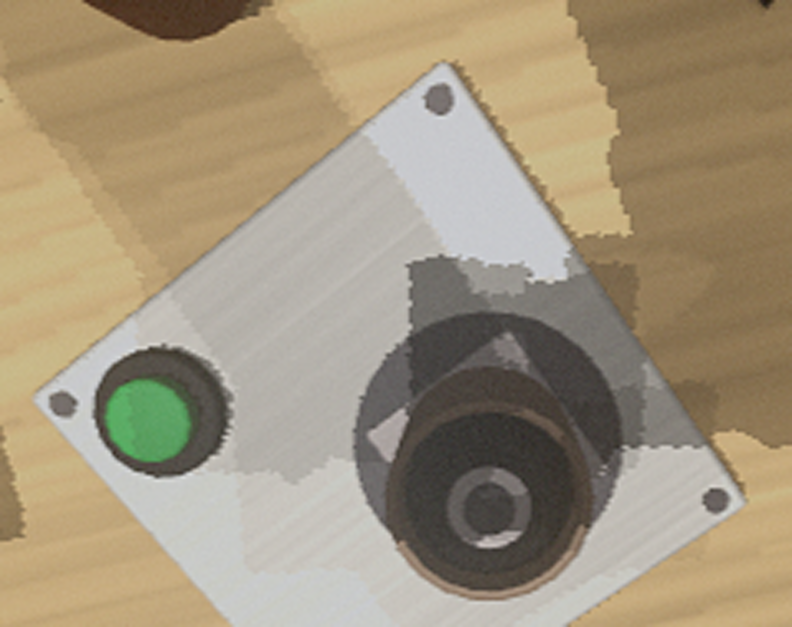

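Run:
```python
from fit import *
c=cam("wrist"); g=lambda u,v:(u/3.3+170-.35,v/3.3+40-.35)
print("nut",px2w(c,*g(488,507),.101),"btn",px2w(c,*g(149,420),.04))
h=.1
b,r=fit_plane(c,[(-h,h,.018),(-h,-h,.018),(h,h,.018),(-.065,-.06,.04),(.02,.03,.101)],[g(445,60),g(33,395),g(746,503),g(149,420),g(488,507)])
a=b[2];W=lambda x,y:(b[0]+np.cos(a)*x-np.sin(a)*y,b[1]+np.sin(a)*x+np.cos(a)*y)
print(b,r,W(.02,.03),W(-.065,-.06), w2px(c,(*W(.02,.03),.094)))
```

```text
nut [0.61860509 0.22117399 0.101     ] btn [0.57601409 0.1061108  0.04      ]
[0.6128001  0.1859686  0.39679213] [ 0.43 -1.66 -2.13  0.6   1.68  0.72 -0.47  0.14  0.43  0.93] (np.float64(0.6196523614356714), np.float64(0.2213669999877786)) (np.float64(0.5760379501945972), np.float64(0.10551026461130394)) [317.9173448  192.24973173]
```

```bash
python3 -m creep '[[[0.1,0,-5,0,0,0,1],[0.1,0,-9,0,0,0,1],[0.1,0,-12,0,0,0,1],[0.1,0,-14,0,0,0,1],[0.1,0,-14,0,0,0,1]]]'; python3 -m creep '[[[0,0,-2.4,0,0,0,1],[0,0,-2.4,0,0,0,1],[0,0,-2.4,0,0,0,-1],[0,0,-2.4,0,0,0,-1],[0,0,-2.4,0,0,0,-1]]]' 20;  python3 -m creep '[[[0,0,0,0,0,0,-1],[0,0,0,0,0,0,-1],[0,0,0,0,0,0,-1],[0,0,0,0,0,0,-1],[0,0,0,0,0,0,-1]]]'; python3 look.py 3 wrist
```

```text
clock: 2.65
position: [0.6161, 0.2191, 0.1008]
ee_rot: [-0.371, -3.115, 0.004]
force: [-0.6, 0.0, 0.2]
width: 1.001
clock: 3.15
position: [0.619, 0.2198, 0.0812]
ee_rot: [0.373, 3.118, 0.002]
force: [0.1, 0.2, 0.4]
width: 0.787
clock: 3.65
position: [0.619, 0.2203, 0.0809]
ee_rot: [0.372, 3.118, 0.003]
force: [-0.1, 2.1, 6.0]
width: 0.725
3.65 [0.619  0.2203 0.0809] [3.7190e-01 3.1177e+00 2.7000e-03] [-0.1  2.1  6. ] 0.725 [-0.53  0.65  0.17  1.66 -0.14  0.84  1.03]
```

View pics/wrist3.png

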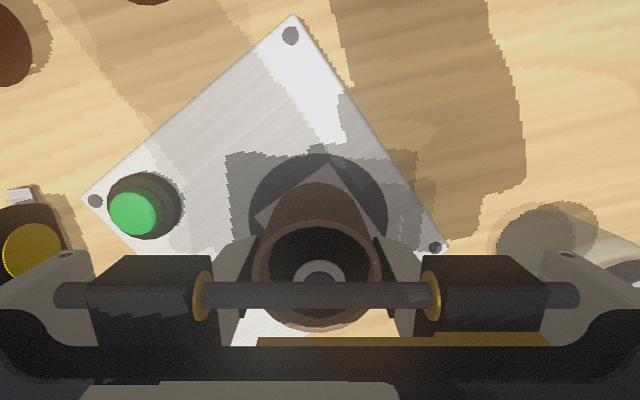

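```bash
python3 -m creep '[[[0,0,1,0,0,0,-1],[0,0,2.5,0,0,0,-1],[0,0,4.5,0,0,0,-1],[0,0,7,0,0,0,-1],[0,0,10,0,0,0,-1]]]';python3 -m creep '[[[0,0,3,0,0,0,-1],[0,0,5,0,0,0,-1],[0,0,5,0,0,0,-1],[0,0,5,0,0,0,-1],[0,0,5,0,0,0,-1]]]'; python3 look.py 4 wrist top
```

```text
clock: 4.2
position: [0.6174, 0.219, 0.1799]
ee_rot: [-0.373, -3.117, 0.002]
force: [1.3, 0.4, -0.9]
width: 0.725
clock: 4.7
position: [0.6174, 0.219, 0.2284]
ee_rot: [-0.373, -3.117, 0.002]
force: [-0.0, 0.1, -1.3]
width: 0.722
4.7 [0.6174 0.219  0.2284] [-3.7270e-01 -3.1173e+00  2.0000e-03] [-0.   0.1 -1.3] 0.722 [-0.55  0.5   0.2   1.52 -0.11  1.13  1.  ]
```

View pics/wrist4.png

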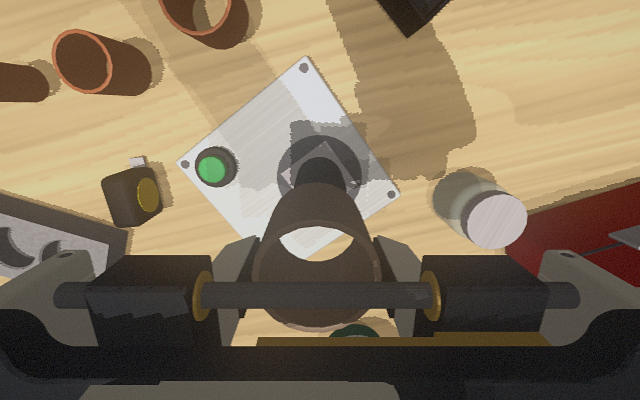

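View pics/top4.png

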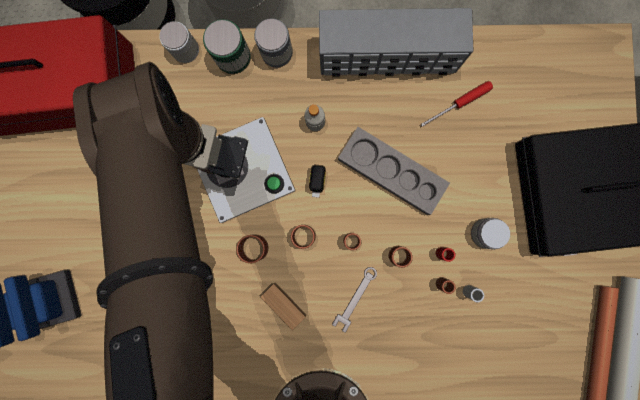

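Run:
```python
from fit import *
im=cv2.imread('pics/top0.png')[:,:,::-1]; crop(im,100,205,230,320,5,'pics/c6.png')
```

```text
(no output)
```

View pics/c6.png

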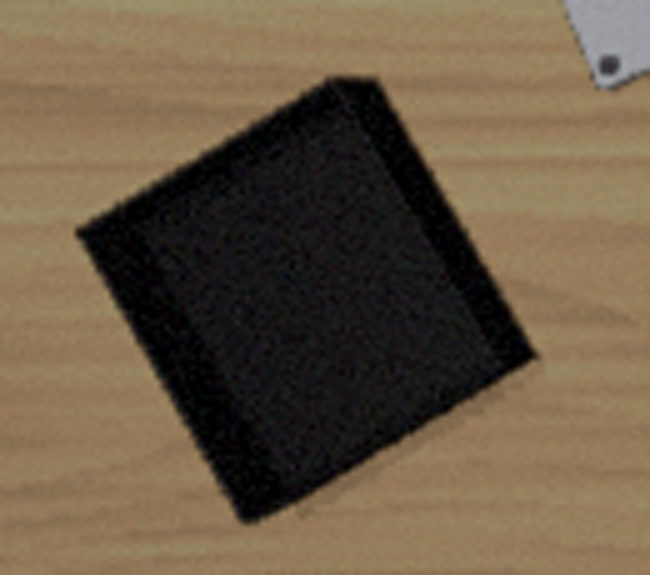

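Run:
```python
from fit import *
print(px2w(cam("top"),157.2,264.8,.06), px2w(cam("top"),163.8,264.8,.004))
```

```text
[0.38526509 0.37314983 0.06      ] [0.38080196 0.37722298 0.004     ]
```

```bash
python3 -m creep '[[[-23.3,15.5,0,0,0,0,-1],[-23.3,15.5,0,0,0,0,-1],[-23.3,15.5,0,0,0,0,-1],[-23.3,15.5,0,0,0,0,-1],[-23.3,15.5,0,0,0,0,-1]]]';python3 -m creep '[[[-4,2.7,0,0,0,0,-1],[-4,2.7,0,0,0,0,-1],[-4,2.7,0,0,0,0,-1],[-4,2.7,0,0,0,0,-1]]]'; python3 look.py 5 wrist
```

```text
clock: 5.3
position: [0.4081, 0.3584, 0.2291]
ee_rot: [-0.373, -3.119, 0.001]
force: [0.4, 1.8, -0.5]
width: 0.726
clock: 5.7
position: [0.371, 0.384, 0.2294]
ee_rot: [0.375, 3.119, -0.002]
force: [-0.1, -0.3, -0.1]
width: 0.727
5.7 [0.371  0.384  0.2294] [ 3.7480e-01  3.1189e+00 -1.5000e-03] [-0.1 -0.3 -0.1] 0.727 [-1.    0.3   0.12  1.82 -0.04  1.02  0.47]
```

View pics/wrist5.png

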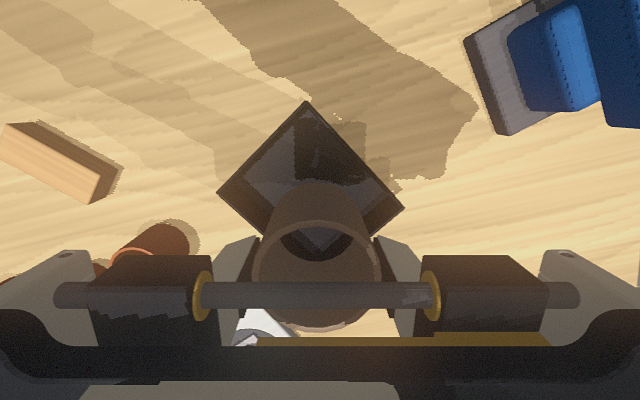

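```bash
python3 -m creep '[[[1.3,-1,-4,0,0,0,-1],[1.3,-1,-8,0,0,0,-1],[1.3,-1,-12,0,0,0,-1],[1.3,-1,-15,0,0,0,-1],[1.3,-1,-16.3,0,0,0,-1]]]'; python3 -m creep '[[[0,0,0,0,0,0,-1],[0,0,0,0,0,0,-1],[0,0,-0.3,0,0,0,0.65],[0,0,-0.3,0,0,0,0.65],[0,0,-0.3,0,0,0,0.65]]]';  python3 look.py 6 wrist
```

```text
clock: 6.25
position: [0.3832, 0.3725, 0.064]
ee_rot: [-0.377, -3.117, 0.006]
force: [-0.0, -0.4, -1.2]
width: 0.722
clock: 6.75
position: [0.3835, 0.3754, 0.0646]
ee_rot: [0.373, 3.119, 0.002]
force: [0.3, 0.3, -0.9]
width: 0.824
6.75 [0.3835 0.3754 0.0646] [3.7260e-01 3.1186e+00 2.2000e-03] [ 0.3  0.3 -0.9] 0.824 [-0.94  0.51  0.1   1.98 -0.08  0.65  0.53]
```

View pics/wrist6.png

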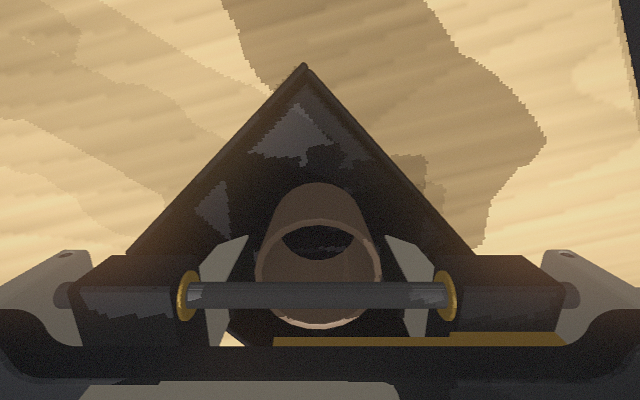

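```bash
python3 -m creep '[[[0,0,4,0,0,0,0.65],[0,0,9,0,0,0,0.65],[0,0,14,0,0,0,1],[0,0,18,0,0,0,1],[0,0,18,0,0,0,1]]]'; python3 -m creep '[[[3.7,-22,0,0,0,0,1],[3.7,-22,0,0,0,0,1],[3.7,-22,0,0,0,0,1],[3.7,-22,0,0,0,0,1],[3.7,-22,0,0,0,0,1]]]';  python3 -m creep '[[[0,0,0,0,0,0,1],[0,0,0,0,0,0,1],[0,0,0,0,0,0,1],[0,0,0,0,0,0,1]]]'; python3 look.py 7 wrist top
```

```text
clock: 7.3
position: [0.3852, 0.377, 0.2501]
ee_rot: [0.372, 3.114, 0.014]
force: [0.9, 0.2, 0.1]
width: 0.996
clock: 7.8
position: [0.4201, 0.1502, 0.2438]
ee_rot: [0.38, 3.118, -0.001]
force: [0.1, 0.7, 0.5]
width: 1.0
clock: 8.2
position: [0.4198, 0.1562, 0.2436]
ee_rot: [-0.369, -3.12, -0.0]
force: [-0.3, -1.2, -0.4]
width: 1.002
8.2 [0.4198 0.1562 0.2436] [-3.6910e-01 -3.1196e+00 -1.0000e-04] [-0.3 -1.2 -0.4] 1.002 [-0.69  0.14  0.24  2.   -0.04  1.01  0.91]
```

View pics/wrist7.png

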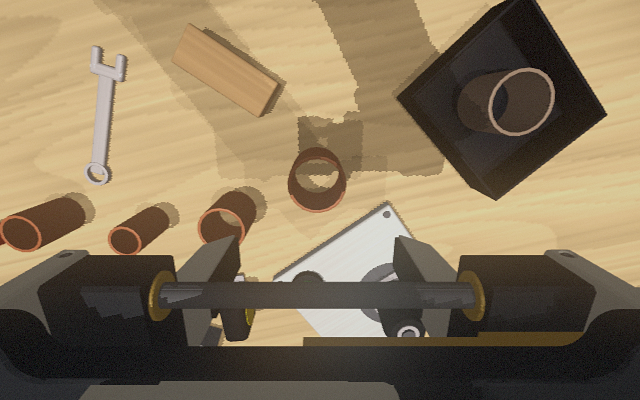

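View pics/top7.png

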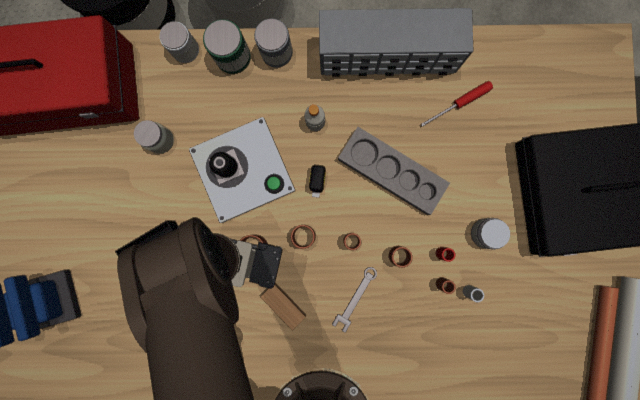

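```bash
cat > ov.py <<'E'
# overlay predicted cylinder rims: ov.py img out x0 y0 x1 y1 k X Y D [z0]
import sys
from fit import *
a=sys.argv; x0,y0,x1,y1=map(int,a[3:7]); k=float(a[7]); X,Y,D=map(float,a[8:11]); z0=float(a[11]) if len(a)>11 else 0; L=float(a[12]) if len(a)>12 else .07
c=cam("wrist" if "wrist" in a[1] else "scene" if "scene" in a[1] else "top")
im=cv2.imread(a[1]); o=cv2.resize(im[y0:y1,x0:x1],None,fx=k,fy=k,interpolation=cv2.INTER_CUBIC)
for z,col in((z0,(255,255,0)),(z0+L,(0,255,0))):
    P=np.array([w2px(c,(X+D/2*np.cos(t),Y+D/2*np.sin(t),z)) for t in np.linspace(0,2*np.pi,60)])
    cv2.polylines(o,[np.round((P+.5-[x0,y0])*k-.5).astype(np.int32)],True,col,1)
cv2.imwrite(a[2],o)
E
python3 - <<'E'
from fit import *
print(px2w(cam("wrist"),317,185,.07))
E
python3 ov.py pics/wrist7.png pics/c7.png 270 130 370 230 6 .419 .1555 .066
```

```text
[0.42119671 0.15629256 0.07      ]
```

View pics/c7.png

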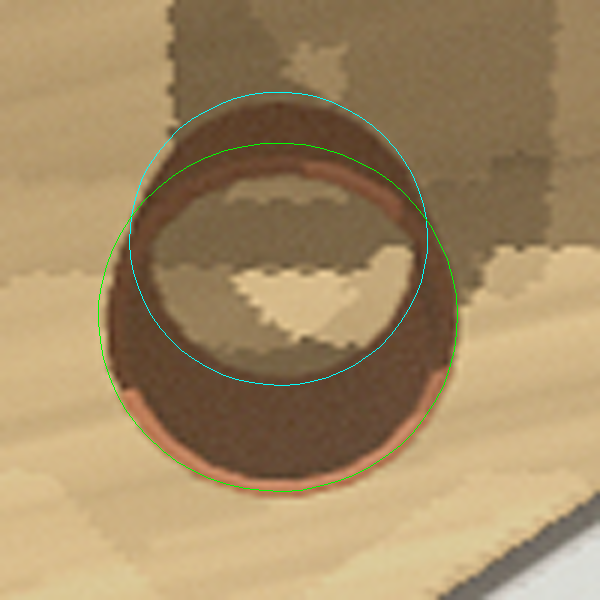

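```bash
python3 -m creep '[[[0,0,-5,0,0,0,1],[0,0,-9,0,0,0,1],[0,0,-13,0,0,0,1],[0,0,-16,0,0,0,1],[0,0,-18.6,0,0,0,1]]]'; python3 -m creep '[[[0,0,0,0,0,0,1],[0,0,0,0,0,0,1],[0,0,0,0,0,0,-1],[0,0,0,0,0,0,-1],[0,0,0,0,0,0,-1]]]' 25;  python3 -m creep '[[[0,0,0,0,0,0,-1],[0,0,0,0,0,0,-1],[0,0,0,0,0,0,-1],[0,0,0,0,0,0,-1],[0,0,0,0,0,0,-1]]]'; python3 look.py 8 wrist
```

```text
clock: 8.8
position: [0.4196, 0.1552, 0.056]
ee_rot: [-0.371, -3.119, 0.001]
force: [0.3, 0.2, -0.3]
width: 1.003
clock: 9.3
position: [0.4207, 0.1553, 0.0587]
ee_rot: [0.372, 3.118, 0.002]
force: [1.0, 0.7, 0.3]
width: 0.791
clock: 9.8
position: [0.4206, 0.1552, 0.0585]
ee_rot: [0.373, 3.118, 0.002]
force: [-1.6, 0.3, 8.3]
width: 0.719
9.8 [0.4206 0.1552 0.0585] [3.7280e-01 3.1184e+00 1.6000e-03] [-1.6  0.3  8.3] 0.719 [-0.62  0.42  0.19  2.2  -0.16  0.53  1.02]
```

View pics/wrist8.png

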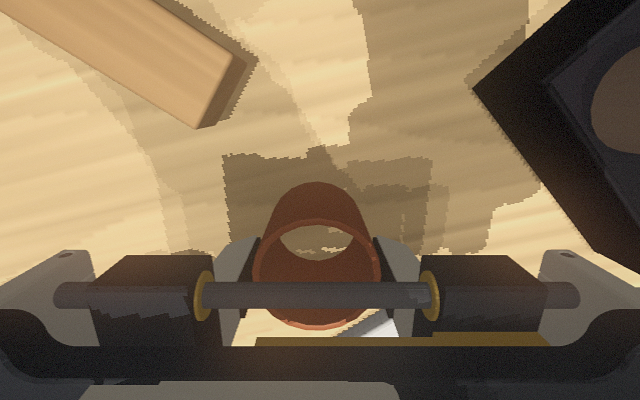

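```bash
python3 -m creep '[[[0,0,3,0,0,0,-1],[0,0,7,0,0,0,-1],[0,0,12,0,0,0,-1],[0,0,15,0,0,0,-1],[0,0,15,0,0,0,-1]]]'; python3 -m creep '[[[19.8,6.5,0,0,0,0,-1],[19.8,6.5,0,0,0,0,-1],[19.8,6.5,0,0,0,0,-1],[19.8,6.5,0,0,0,0,-1],[19.8,6.5,0,0,0,0,-1]]]' ;  python3 -m creep '[[[0,0,0,0,0,0,-1],[0,0,0,0,0,0,-1],[0,0,0,0,0,0,-1],[0,0,0,0,0,0,-1],[0,0,0,0,0,0,-1]]]'; python3 look.py 9 wrist top
```

```text
clock: 10.35
position: [0.4222, 0.1558, 0.2118]
ee_rot: [0.372, 3.113, 0.008]
force: [-0.0, -0.1, -1.4]
width: 0.717
clock: 10.85
position: [0.6217, 0.2211, 0.2052]
ee_rot: [0.372, 3.119, -0.001]
force: [-0.0, 0.1, -1.1]
width: 0.716
clock: 11.35
position: [0.6175, 0.2198, 0.2083]
ee_rot: [0.373, 3.119, 0.001]
force: [-0.3, 0.2, -1.0]
width: 0.717
11.35 [0.6175 0.2198 0.2083] [3.7260e-01 3.1192e+00 9.0000e-04] [-0.3  0.2 -1. ] 0.717 [-0.6   0.52  0.28  1.55 -0.15  1.09  1.04]
```

View pics/wrist9.png

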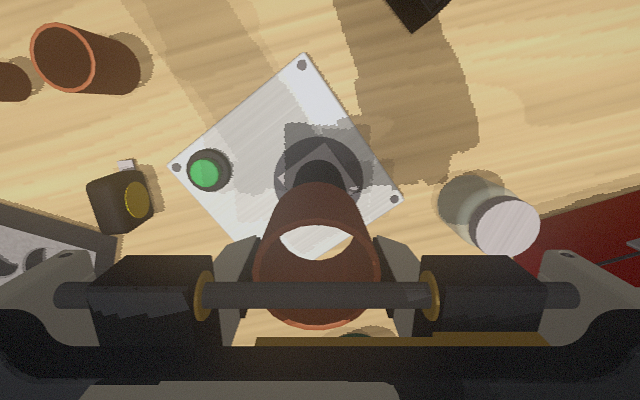

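```bash
python3 -m creep '[[[0.1,0,-2,0,0,0,-1],[0.1,0,-4,0,0,0,-1],[0.1,0,-5,0,0,0,-1],[0.1,0,-6,0,0,0,-1],[0.1,0,-6.5,0,0,0,-1]]]'; python3 -m creep '[[[0,0,-0.5,0,0,0,-1],[0,0,-1,0,0,0,-1],[0,0,-1.5,0,0,0,-1],[0,0,-1.5,0,0,0,-1],[0,0,-1.5,0,0,0,-1]]]'
```

```text
clock: 11.95
position: [0.619, 0.2198, 0.1421]
ee_rot: [-0.373, -3.119, 0.0]
force: [-0.0, -1.4, -0.8]
width: 0.715
clock: 12.45
position: [0.6192, 0.2203, 0.1278]
ee_rot: [0.372, 3.119, 0.001]
force: [0.4, 1.8, -2.5]
width: 0.715
```

```bash
python3 -m creep '[[[0,0,-1,0,0,0,-1],[0,0,-2,0,0,0,-1],[0,0,-3,0,0,0,-1],[0,0,-4,0,0,0,-1],[0,0,-4.2,0,0,0,-1]]]'; python3 -m creep '[[[0,0,-0.1,0,0,0,-1],[0,0,-0.2,0,0,0,-1],[0,0,-0.3,0,0,0,-1],[0,0,-0.4,0,0,0,-1],[0,0,-0.4,0,0,0,-1]]]'
```

```text
clock: 12.95
position: [0.6188, 0.2204, 0.0843]
ee_rot: [-0.372, -3.119, -0.0]
force: [-0.2, 3.0, 1.4]
width: 0.716
clock: 13.45
position: [0.6195, 0.2202, 0.0826]
ee_rot: [0.373, 3.118, 0.001]
force: [-0.3, 2.7, 4.7]
width: 0.716
```

```bash
python3 -m creep '[[[0,0,0,0,0,0,1],[0,0,0,0,0,0,1],[0,0,0,0,0,0,1],[0,0,0,0,0,0,1],[0,0,0,0,0,0,1]]]'; python3 -m creep '[[[0,0,5,0,0,0,1],[0,0,10,0,0,0,1],[0,0,15,0,0,0,1],[0,0,16,0,0,0,1],[0,0,16,0,0,0,1]]]';  python3 -m creep '[[[0,0,0,0,0,0,1],[0,0,0,0,0,0,1],[0,0,0,0,0,0,1],[0,0,0,0,0,0,1],[0,0,0,0,0,0,1]]]'; python3 look.py 10 wrist; python3 ov.py pics/wrist10.png pics/c10.png 170 40 410 230 3.3 .6195 .2205 .066 .024; python3 look.py 10 scene
```

```text
clock: 13.95
position: [0.619, 0.2195, 0.0815]
ee_rot: [-0.373, -3.119, 0.001]
force: [-0.2, 0.1, -0.6]
width: 0.997
clock: 14.45
position: [0.6202, 0.2201, 0.2442]
ee_rot: [0.372, 3.115, 0.004]
force: [0.1, -0.4, -0.9]
width: 0.999
clock: 14.95
position: [0.6189, 0.2198, 0.2411]
ee_rot: [-0.373, -3.119, 0.001]
force: [-0.2, 0.6, 0.9]
width: 0.999
14.95 [0.6189 0.2198 0.2411] [-3.7280e-01 -3.1186e+00  9.0000e-04] [-0.2  0.6  0.9] 0.999 [-0.61  0.5   0.29  1.51 -0.15  1.16  1.04]
15.0 [0.619  0.2199 0.2413] [-3.7280e-01 -3.1188e+00  6.0000e-04] [0.4 0.3 0.3] 1.005 [-0.61  0.49  0.29  1.51 -0.15  1.16  1.04]
```

View pics/c10.png

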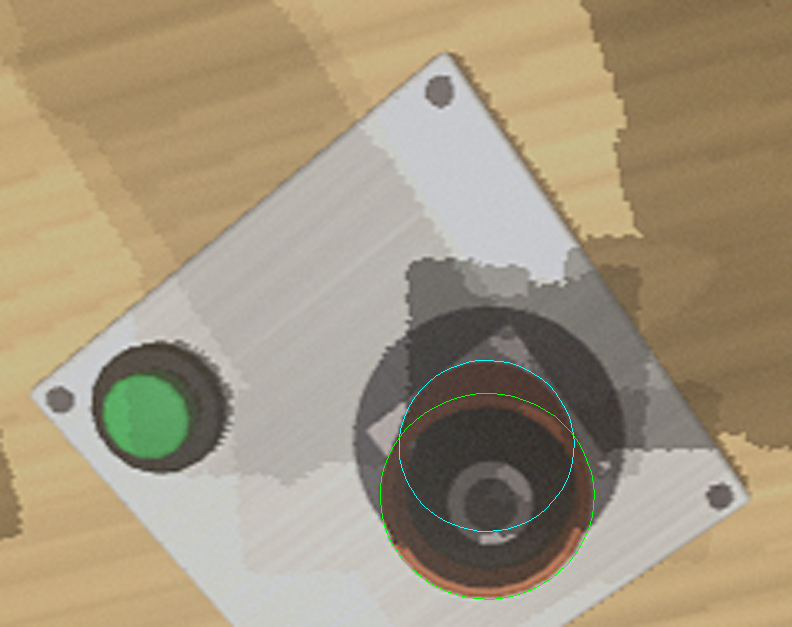

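View pics/scene10.png

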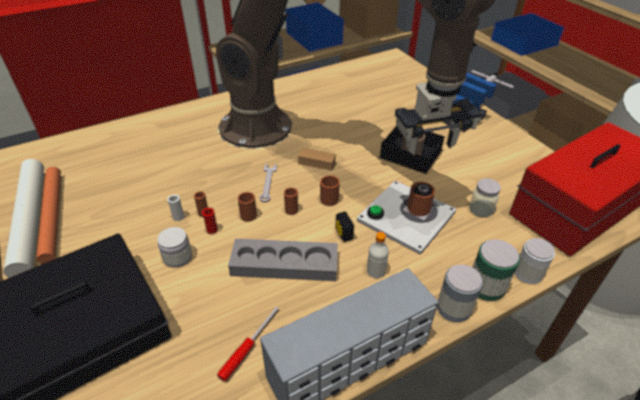

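```bash
python3 -m creep '[[[-4.3,-11.5,-4,0,0,-42,-1],[-4.3,-11.5,-4,0,0,-42,-1],[-4.3,-11.5,-4,0,0,-42,-1],[-4.3,-11.5,-4,0,0,-42,-1],[-4.3,-11.5,-4,0,0,-42,-1]]]'; python3 -m creep '[[[0,0,0,0,0,-42,-1],[0,0,0,0,0,-42,-1],[0,0,0,0,0,-42,-1],[0,0,0,0,0,-42,-1],[0,0,0,0,0,-42,-1]]]';  python3 -m creep '[[[0,0,0,0,0,0,-1],[0,0,0,0,0,0,-1],[0,0,0,0,0,0,-1],[0,0,0,0,0,0,-1],[0,0,0,0,0,0,-1]]]'; python3 look.py 11 wrist
python3 - <<'E'
from h import *
print(R.from_rotvec(arm.observe()["ee_rot"]).as_matrix().round(3), w2px(cam("wrist"),(.576,.105,.04)), w2px(cam("wrist"),(.6195,.2205,.101)))
E
```

```text
clock: 15.55
position: [0.5757, 0.1035, 0.2018]
ee_rot: [-1.478, -2.772, 0.0]
force: [0.0, 0.7, 0.3]
width: 0.613
clock: 16.05
position: [0.5762, 0.105, 0.2018]
ee_rot: [2.37, 2.062, 0.001]
force: [0.6, 0.2, 0.7]
width: 0.176
clock: 16.55
position: [0.5761, 0.1048, 0.2018]
ee_rot: [-2.363, -2.07, -0.0]
force: [-0.0, 1.4, -0.0]
width: 0.003
16.55 [0.5761 0.1048 0.2018] [-2.3634e+00 -2.0697e+00 -3.0000e-04] [-0.   1.4 -0. ] 0.003 [-0.73  0.46  0.66  1.76 -0.32  1.03 -0.08]
[[ 0.132  0.991  0.   ]
 [ 0.991 -0.132  0.   ]
 [ 0.     0.    -1.   ]] [315.80978251 186.56226764] [353.14876492  52.1843856 ]
```

View pics/wrist11.png

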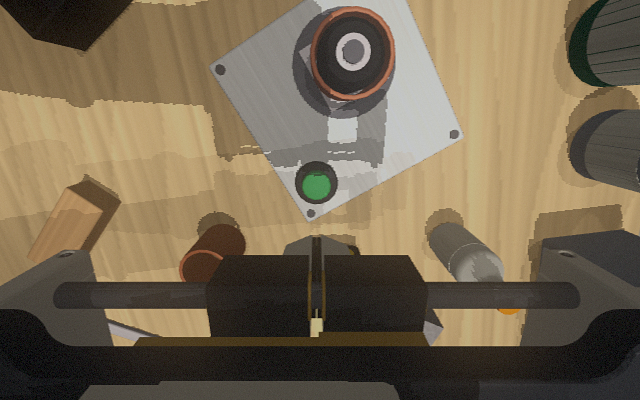

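```bash
python3 -m creep '[[[0,0.1,-4,0,0,0,-1],[0,0.1,-8,0,0,0,-1],[0,0.1,-11,0,0,0,-1],[0,0.1,-13,0,0,0,-1],[0,0.1,-13.6,0,0,0,-1]]]'; python3 -m creep '[[[0,0,0,0,0,0,-1],[0,0,-0.5,0,0,0,-1],[0,0,-1,0,0,0,-1],[0,0,-1.3,0,0,0,-1],[0,0,-1.5,0,0,0,-1]]]'
```

```text
clock: 17.1
position: [0.5748, 0.1056, 0.0636]
ee_rot: [-2.363, -2.068, 0.005]
force: [0.0, 1.0, -0.1]
width: 0.006
clock: 17.6
position: [0.577, 0.1061, 0.0513]
ee_rot: [2.363, 2.068, 0.003]
force: [0.8, 0.1, 6.5]
width: 0.005
```

```bash
python3 -m creep '[[[0,0,-0.2,0,0,0,-1],[0,0,-0.3,0,0,0,-1],[0,0,-0.3,0,0,0,-1]]]'; python3 -m creep '[[[0,0,2,0,0,0,-1],[0,0,6,0,0,0,-1],[0,0,11,0,0,0,-1],[0,0,14,0,0,0,-1],[0,0,17,0,0,0,-1]]]'
```

```text
clock: 17.9
position: [0.5772, 0.1061, 0.0507]
ee_rot: [-2.365, -2.068, -0.005]
force: [-8.0, -0.8, 34.3]
width: 0.006
clock: 18.4
position: [0.5759, 0.1058, 0.2195]
ee_rot: [2.364, 2.069, 0.001]
force: [0.0, 0.6, 0.7]
width: 0.005
```

```bash
python3 -m creep '[[[-12.9,-7,2.5,0,0,-25,1],[-12.9,-7,2.5,0,0,-25,1],[-12.9,-7,2.5,0,0,-25,1],[-12.9,-7,2.5,0,0,-25,1],[-12.9,-7,2.5,0,0,-25,1]]]'; python3 -m creep '[[[0,0,0,0,0,0,1],[0,0,0,0,0,0,1],[0,0,0,0,0,0,1],[0,0,0,0,0,0,1],[0,0,0,0,0,0,1]]]'; python3 look.py 12 wrist top;python3 ov.py pics/wrist12.png pics/c12.png 240 110 400 240 5 .446 .0345 .056
```

```text
clock: 18.9
position: [0.4464, 0.0361, 0.2432]
ee_rot: [-2.754, -1.508, -0.003]
force: [0.8, 0.4, -0.2]
width: 0.389
clock: 19.4
position: [0.4473, 0.0358, 0.2426]
ee_rot: [2.756, 1.508, -0.001]
force: [0.2, -0.3, -1.0]
width: 0.823
19.4 [0.4473 0.0358 0.2426] [ 2.7555e+00  1.5077e+00 -9.0000e-04] [ 0.2 -0.3 -1. ] 0.823 [-0.95  0.17  0.88  2.03 -0.15  1.01 -0.56]
```

View pics/wrist12.png

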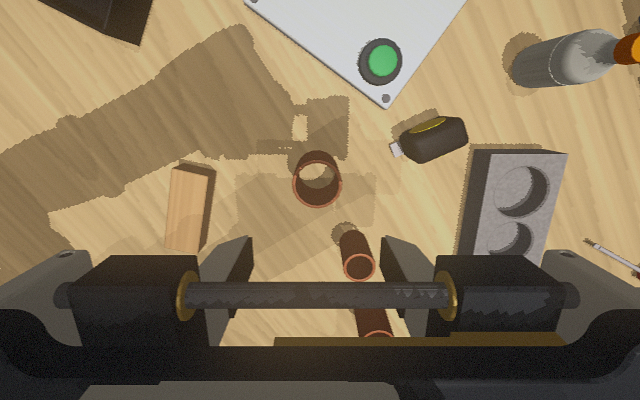

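View pics/top12.png

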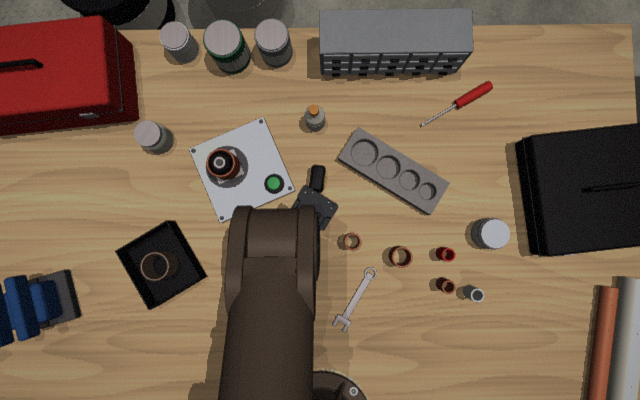

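View pics/c12.png

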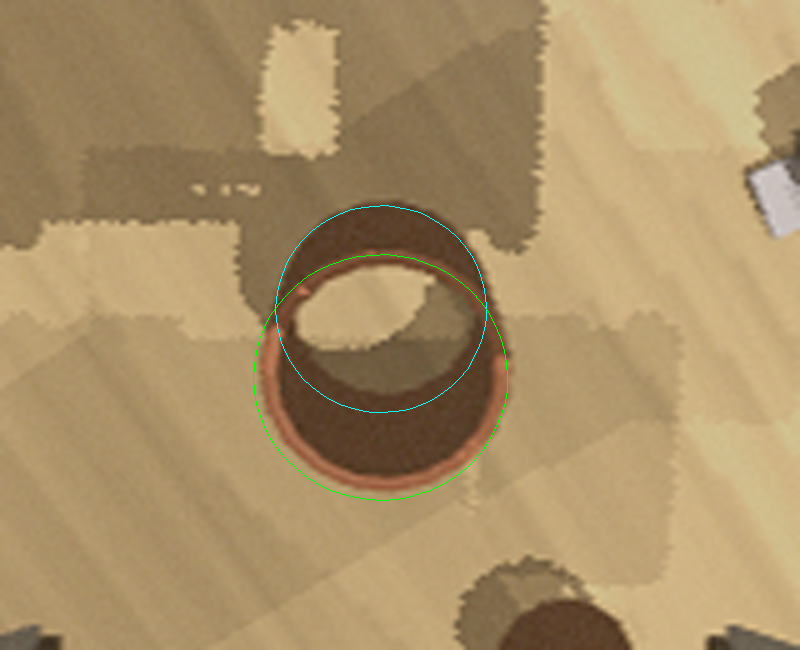

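```bash
python3 -m creep '[[[-0.1,-0.1,-5,0,0,0,1],[-0.1,-0.1,-9,0,0,0,1],[-0.1,-0.1,-13,0,0,0,1],[-0.1,-0.1,-16,0,0,0,1],[-0.1,-0.1,-18.4,0,0,0,1]]]'; python3 -m creep '[[[0,0,0,0,0,0,1],[0,0,0,0,0,0,1],[0,0,0,0,0,0,-1],[0,0,0,0,0,0,-1],[0,0,0,0,0,0,-1]]]' 20;  python3 -m creep '[[[0,0,0,0,0,0,-1],[0,0,0,0,0,0,-1],[0,0,0,0,0,0,-1],[0,0,0,0,0,0,-1],[0,0,0,0,0,0,-1]]]'; python3 look.py 13 wrist
```

```text
clock: 20.0
position: [0.4455, 0.0346, 0.0568]
ee_rot: [2.756, 1.508, -0.003]
force: [-0.2, -0.1, 0.4]
width: 1.001
clock: 20.5
position: [0.4467, 0.0352, 0.0596]
ee_rot: [2.755, 1.509, 0.003]
force: [-0.0, 0.3, -0.2]
width: 0.788
clock: 21.0
position: [0.4463, 0.035, 0.059]
ee_rot: [-2.756, -1.508, -0.001]
force: [-0.7, 1.3, 5.9]
width: 0.595
21.0 [0.4463 0.035  0.059 ] [-2.7559e+00 -1.5078e+00 -7.0000e-04] [-0.7  1.3  5.9] 0.595 [-0.68  0.49  0.64  2.23 -0.54  0.58 -0.2 ]
```

View pics/wrist13.png

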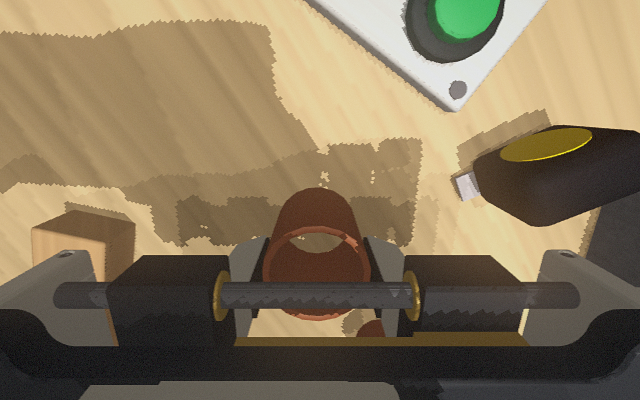

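```bash
python3 -m creep '[[[0,0,3,0,0,0,-1],[0,0,7,0,0,0,-1],[0,0,12,0,0,0,-1],[0,0,17,0,0,0,-1],[0,0,19,0,0,0,-1]]]'; python3 -m creep '[[[12.9,-25,0,0,0,0,-1],[12.9,-25,0,0,0,0,-1],[12.9,-25,0,0,0,0,-1],[12.9,-25,0,0,0,0,-1],[12.9,-25,0,0,0,0,-1]]]' ;  python3 -m creep '[[[0,0,0,0,0,0,-1],[0,0,0,0,0,0,-1],[0,0,0,0,0,0,-1],[0,0,0,0,0,0,-1],[0,0,0,0,0,0,-1]]]'; python3 look.py 14 wrist
```

```text
clock: 21.55
position: [0.4476, 0.0343, 0.2524]
ee_rot: [2.756, 1.506, 0.007]
force: [0.5, 0.9, -0.9]
width: 0.594
clock: 22.05
position: [0.5613, -0.1888, 0.2482]
ee_rot: [-2.755, -1.509, 0.001]
force: [1.1, 0.8, 0.9]
width: 0.593
clock: 22.55
position: [0.5608, -0.1855, 0.2489]
ee_rot: [-2.754, -1.511, -0.001]
force: [-0.2, 0.6, -0.3]
width: 0.596
22.55 [ 0.5608 -0.1855  0.2489] [-2.7536e+00 -1.5110e+00 -1.0000e-03] [-0.2  0.6 -0.3] 0.596 [-0.37  0.48  0.89  1.7  -0.4   1.16  0.06]
```

View pics/wrist14.png

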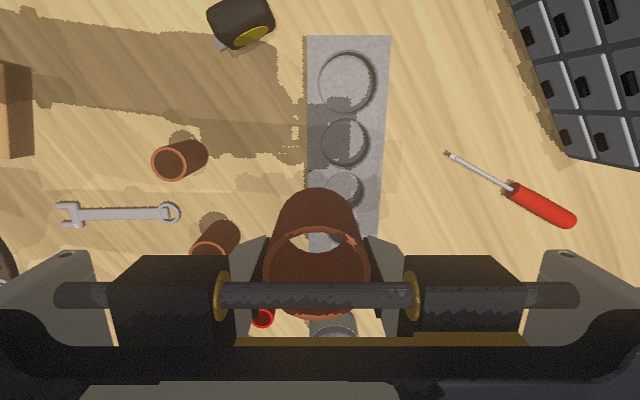

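Run:
```python
from fit import *
im=cv2.imread('pics/wrist14.png'); c=cam("wrist"); x0,y0,k=280,25,4
o=cv2.resize(im[25:225,280:420],None,fx=k,fy=k,interpolation=cv2.INTER_CUBIC)
H=[(.6463,-.1153,.064),(.6099,-.171,.056),(.578,-.2207,.048)]
for X,Y,D in H:
    P=np.array([w2px(c,(X+D/2*np.cos(t),Y+D/2*np.sin(t),.04)) for t in np.linspace(0,2*np.pi,60)])
    cv2.polylines(o,[np.round((P+.5-[x0,y0])*k-.5).astype(np.int32)],True,(0,255,0),1)
a=-.5723
for s in((.045,.13),(-.045,.13)):
    w=(.60205+np.cos(a)*s[0]-np.sin(a)*s[1],-.18414+np.sin(a)*s[0]+np.cos(a)*s[1],.04); print(w,w2px(c,w))
cv2.imwrite('pics/c14.png',o[:600])
```

```text
(np.float64(0.7102833007599324), np.float64(-0.09922502719419841), 0.04) [391.06986823  35.40567006]
(np.float64(0.6346241171453694), np.float64(-0.050483997919286275), 0.04) [306.05711587  34.90099358]
```

View pics/c14.png

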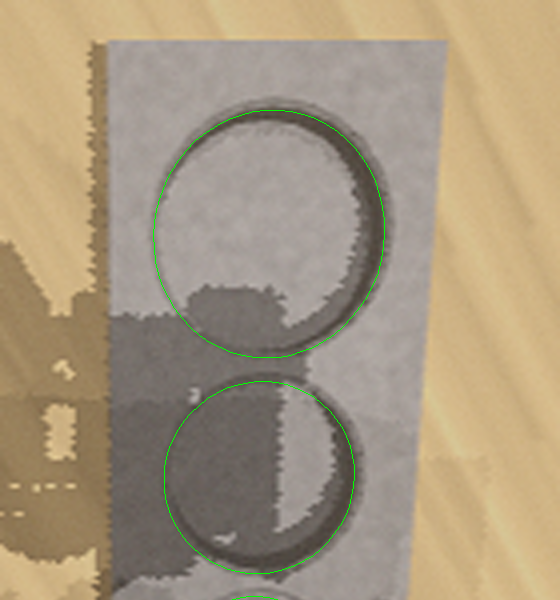

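```bash
python3 -m creep '[[[8.7,7.2,0,0,0,0,-1],[8.7,7.2,0,0,0,0,-1],[8.7,7.2,-3,0,0,0,-1],[8.7,7.2,-6,0,0,0,-1],[8.7,7.2,-10,0,0,0,-1]]]' ;  python3 -m creep '[[[0,0,-1,0,0,0,-1],[0,0,-1,0,0,0,-1],[0,0,-1,0,0,0,-1],[0,0,-1,0,0,0,-1],[0,0,-1,0,0,0,-1]]]'; python3 look.py 15 wrist
```

```text
clock: 23.1
position: [0.6491, -0.1138, 0.1488]
ee_rot: [2.752, 1.511, 0.003]
force: [0.8, 0.6, 0.0]
width: 0.597
clock: 23.6
position: [0.6486, -0.1156, 0.1405]
ee_rot: [2.755, 1.507, 0.004]
force: [0.1, -0.8, -1.2]
width: 0.594
23.6 [ 0.6486 -0.1156  0.1405] [2.7548 1.5072 0.0035] [ 0.1 -0.8 -1.2] 0.594 [-0.38  0.69  0.79  1.65 -0.55  1.04  0.  ]
```

View pics/wrist15.png

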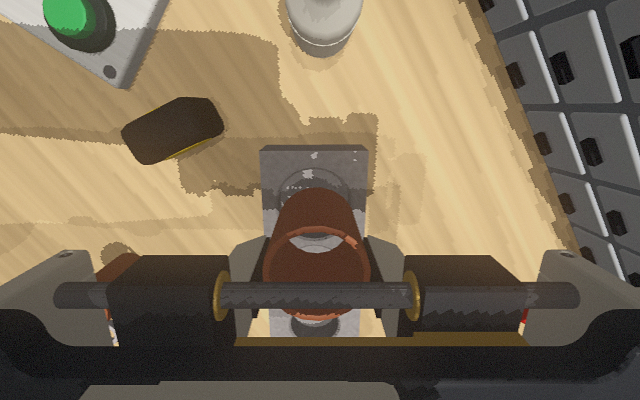

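```bash
python3 -m creep '[[[0,0.15,-2,0,0,0,-1],[0,0.15,-4,0,0,0,-1],[0,0.15,-5.5,0,0,0,-1],[0,0.15,-6.4,0,0,0,-1],[0,0.15,-6.4,0,0,0,-1]]]' ;  python3 -m creep '[[[0,0,-0.1,0,0,0,-1],[0,0,-0.2,0,0,0,-1],[0,0,-0.2,0,0,0,-1]]]'
```

```text
clock: 24.15
position: [0.6476, -0.1139, 0.0743]
ee_rot: [-2.756, -1.507, 0.001]
force: [-0.5, 0.6, -0.5]
width: 0.591
clock: 24.45
position: [0.6481, -0.114, 0.0733]
ee_rot: [2.755, 1.508, 0.001]
force: [0.2, 0.1, 1.2]
width: 0.597
```

```bash
python3 -m creep '[[[0,0,0,0,0,0,0.7],[0,0,0,0,0,0,0.7],[0,0,0,0,0,0,0.7],[0,0,0,0,0,0,0.7],[0,0,0,0,0,0,0.7]]]' ; python3 -m creep '[[[0,0,4,0,0,0,0.7],[0,0,9,0,0,0,0.7],[0,0,14,0,0,0,0.7],[-6,-6,17,0,0,0,0.7],[-6,-6,17,0,0,0,0.7]]]' ;  python3 -m creep '[[[0,0,0,0,0,0,0.7],[0,0,0,0,0,0,0.7],[0,0,0,0,0,0,0.7],[0,0,0,0,0,0,0.7]]]'; python3 look.py 16 wrist scene
python3 - <<'E'
from fit import *
c=cam("top"); 
im=cv2.imread('pics/top0.png')[:,:,::-1]
# rim ellipse fits by crop-c1 coordinates: centre of top rim
for n,u,v in [("s3",376,78),("s2",522,124),("s4",660,211)]:
    print(n,px2w(c,u/2.95+225-.3,v/2.95+215-.3,.07)+[.0016,.002,0])
E
```

```text
clock: 24.95
position: [0.6477, -0.1138, 0.0727]
ee_rot: [-2.756, -1.508, 0.0]
force: [-0.2, -0.0, 0.1]
width: 0.849
clock: 25.45
position: [0.5874, -0.1751, 0.2448]
ee_rot: [2.753, 1.508, 0.002]
force: [-0.4, -0.3, -0.0]
width: 0.853
clock: 25.85
position: [0.5883, -0.1724, 0.2419]
ee_rot: [-2.754, -1.51, 0.001]
force: [0.4, 0.3, -1.2]
width: 0.851
25.85 [ 0.5883 -0.1724  0.2419] [-2.7538e+00 -1.5104e+00  1.2000e-03] [ 0.4  0.3 -1.2] 0.851 [-0.37  0.52  0.87  1.65 -0.43  1.17  0.04]
s3 [ 0.43559748 -0.07845424  0.07      ]
s2 [ 0.39817682 -0.19199712  0.07      ]
s4 [ 0.32932487 -0.29790767  0.07      ]
```

View pics/wrist16.png

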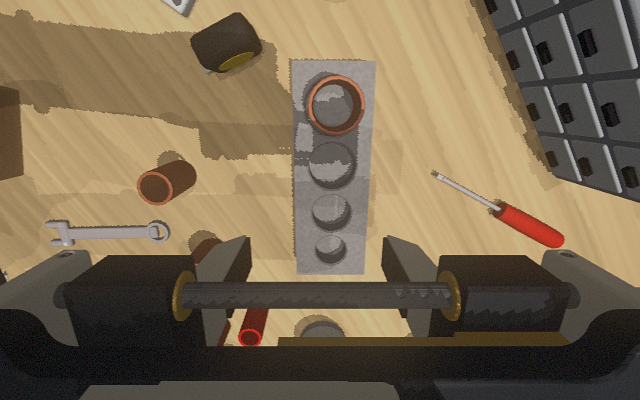

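View pics/scene16.png

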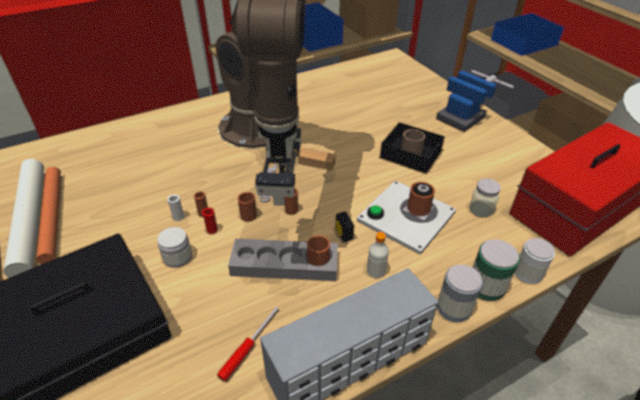

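Run:
```python
from fit import *
im=cv2.imread('pics/wrist16.png'); c=cam("wrist"); x0,y0,k=270,50,2.6
o=cv2.resize(im[50:280,270:400],None,fx=k,fy=k,interpolation=cv2.INTER_CUBIC)
H=[(.648,-.114,.064),(.6118,-.1693,.056),(.5796,-.219,.048),(.552,-.262,.040)]
for X,Y,D in H:
    P=np.array([w2px(c,(X+D/2*np.cos(t),Y+D/2*np.sin(t),.04)) for t in np.linspace(0,2*np.pi,60)])
    cv2.polylines(o,[np.round((P+.5-[x0,y0])*k-.5).astype(np.int32)],True,(0,255,0),1)
cv2.imwrite('pics/c16.png',o)
```

```text
(no output)
```

View pics/c16.png

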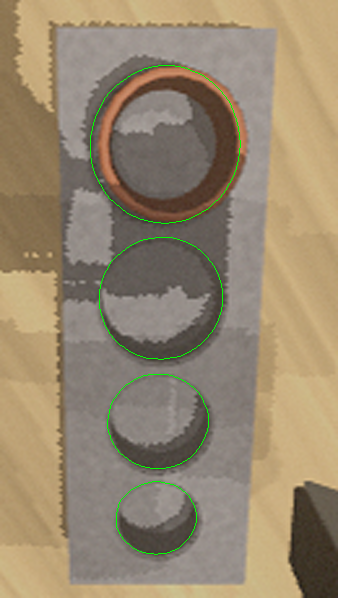

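```bash
python3 -m creep '[[[-19.2,-2,0,0,0,0,0.7],[-19.2,-2,0,0,0,0,0.7],[-19.2,-2,0,0,0,0,0.7],[-19.2,-2,0,0,0,0,0.7],[-19.2,-2,0,0,0,0,0.7]]]' ;  python3 -m creep '[[[0,0,0,0,0,0,0.7],[0,0,0,0,0,0,0.7],[0,0,0,0,0,0,0.7],[0,0,0,0,0,0,0.7]]]'; python3 look.py 17 wrist;python3 ov.py pics/wrist17.png pics/c17.png 240 110 400 240 5 .398 -.192 .048
```

```text
clock: 26.45
position: [0.3904, -0.1941, 0.2421]
ee_rot: [-2.755, -1.5, -0.001]
force: [1.1, 0.2, 0.7]
width: 0.847
clock: 26.85
position: [0.3965, -0.1938, 0.2426]
ee_rot: [2.755, 1.508, -0.002]
force: [-0.5, -1.1, -0.1]
width: 0.848
26.85 [ 0.3965 -0.1938  0.2426] [ 2.7547e+00  1.5084e+00 -1.9000e-03] [-0.5 -1.1 -0.1] 0.848 [-0.54  0.17  1.03  2.05 -0.17  1.01  0.  ]
```

View pics/c17.png

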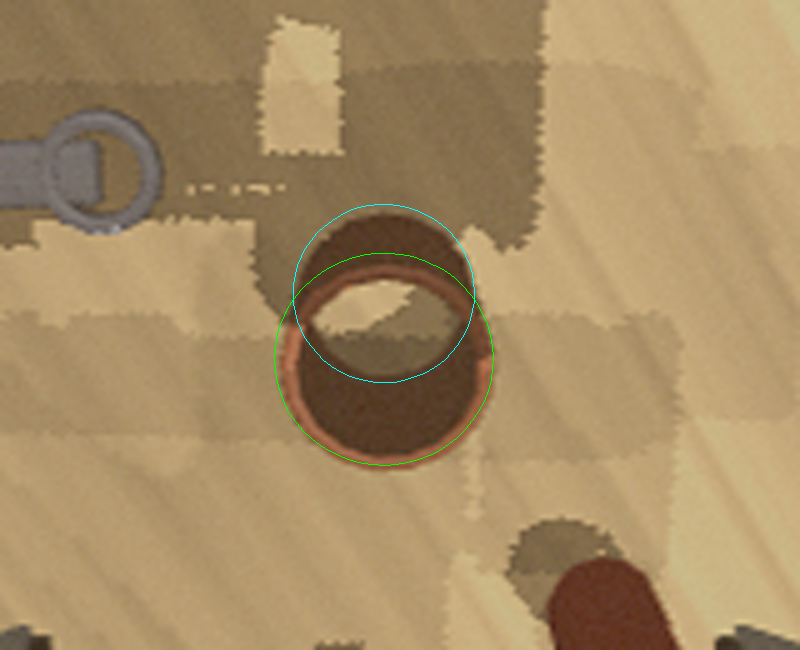

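View pics/wrist17.png

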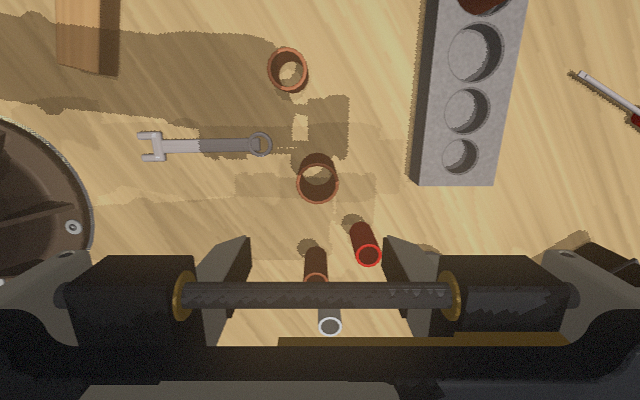

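```bash
python3 -m creep '[[[0.1,0.1,-5,0,0,0,0.7],[0.1,0.1,-9,0,0,0,0.7],[0.1,0.1,-13,0,0,0,0.7],[0.1,0.1,-16,0,0,0,0.7],[0.1,0.1,-18.4,0,0,0,0.7]]]'; python3 -m creep '[[[0,0,0,0,0,0,0.7],[0,0,0,0,0,0,0.7],[0,0,0,0,0,0,-1],[0,0,0,0,0,0,-1],[0,0,0,0,0,0,-1]]]' 20;  python3 -m creep '[[[0,0,0,0,0,0,-1],[0,0,0,0,0,0,-1],[0,0,0,0,0,0,-1],[0,0,0,0,0,0,-1],[0,0,0,0,0,0,-1]]]'; python3 look.py 18 wrist
```

```text
clock: 27.4
position: [0.3961, -0.1928, 0.0565]
ee_rot: [-2.755, -1.507, 0.004]
force: [0.1, -0.2, -0.5]
width: 0.847
clock: 27.9
position: [0.3974, -0.1927, 0.0596]
ee_rot: [2.755, 1.508, 0.002]
force: [0.6, 0.7, 0.6]
width: 0.641
clock: 28.4
position: [0.3972, -0.1928, 0.0591]
ee_rot: [2.756, 1.508, 0.001]
force: [0.6, 0.5, 7.4]
width: 0.525
28.4 [ 0.3972 -0.1928  0.0591] [2.7557e+00 1.5081e+00 1.3000e-03] [0.6 0.5 7.4] 0.525 [-0.21  0.5   0.73  2.25 -0.61  0.6   0.41]
```

View pics/wrist18.png

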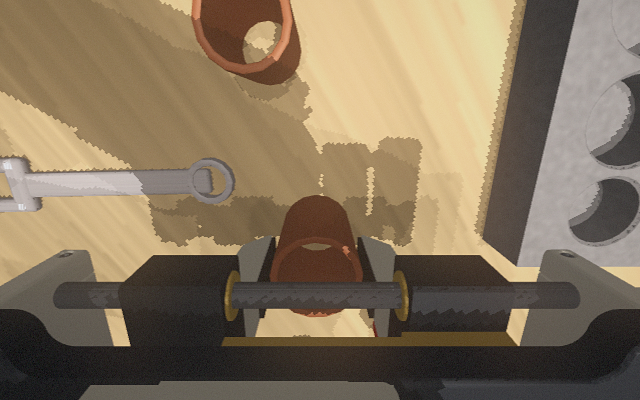

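```bash
python3 -m creep '[[[0,0,3,0,0,0,-1],[0,0,7,0,0,0,-1],[0,0,11,0,0,0,-1],[0,0,14,0,0,0,-1],[0,0,14,0,0,0,-1]]]'; python3 -m creep '[[[21.5,2.4,0,0,0,0,-1],[21.5,2.4,0,0,0,0,-1],[21.5,2.4,0,0,0,0,-1],[21.5,2.4,0,0,0,0,-1],[21.5,2.4,0,0,0,0,-1]]]' ;  python3 -m creep '[[[0,0,-4,0,0,0,-1],[0,0,-5,0,0,0,-1],[0,0,-5,0,0,0,-1],[0,0,-5,0,0,0,-1],[0,0,-5,0,0,0,-1]]]'; python3 look.py 19 wrist
```

```text
clock: 28.95
position: [0.3984, -0.1937, 0.2018]
ee_rot: [2.753, 1.507, 0.007]
force: [0.3, 0.0, -0.6]
width: 0.522
clock: 29.45
position: [0.6159, -0.1664, 0.1966]
ee_rot: [-2.752, -1.514, 0.0]
force: [0.1, 0.5, -0.4]
width: 0.522
clock: 29.95
position: [0.6121, -0.1693, 0.1502]
ee_rot: [2.756, 1.507, 0.002]
force: [-0.1, 0.7, 0.2]
width: 0.523
29.95 [ 0.6121 -0.1693  0.1502] [2.7555e+00 1.5066e+00 2.4000e-03] [-0.1  0.7  0.2] 0.523 [-0.34  0.65  0.83  1.7  -0.55  1.03  0.11]
```

View pics/wrist19.png

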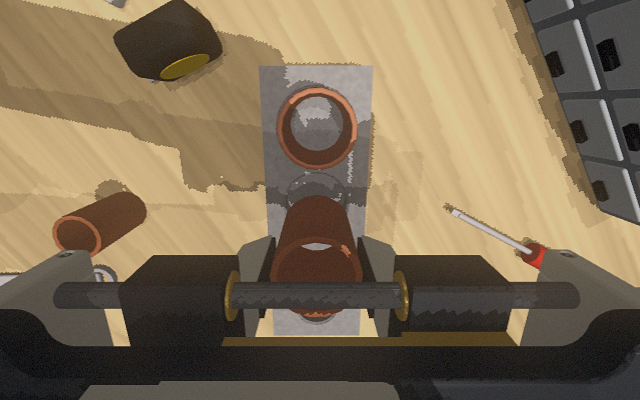

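Aligned over pocket 2 (the sleeve lies on the rack's centre line, around (317,250)). Lower to TCP z ≈ 0.074.

```bash
python3 -m creep '[[[0,0,-3,0,0,0,-1],[0,0,-5,0,0,0,-1],[0,0,-6.5,0,0,0,-1],[0,0,-7.4,0,0,0,-1],[0,0,-7.4,0,0,0,-1]]]' ;  python3 -m creep '[[[0,0,-0.1,0,0,0,-1],[0,0,-0.2,0,0,0,-1],[0,0,-0.3,0,0,0,-1]]]'
```

```text
clock: 30.5
position: [0.6119, -0.1689, 0.0747]
ee_rot: [2.756, 1.508, 0.0]
force: [-0.1, -0.0, 0.7]
width: 0.522
clock: 30.8
position: [0.6123, -0.1691, 0.0735]
ee_rot: [2.756, 1.508, 0.003]
force: [-6.0, 3.3, 21.6]
width: 0.52
```

```bash
python3 -m creep '[[[0,0,0.1,0,0,0,0.5],[0,0,0.1,0,0,0,0.5],[0,0,0.1,0,0,0,0.5],[0,0,0.1,0,0,0,0.5],[0,0,0.1,0,0,0,0.5]]]' ; python3 -m creep '[[[0,0,4,0,0,0,0.5],[0,0,9,0,0,0,0.5],[0,0,14,0,0,0,0.5],[0,0,17,0,0,0,0.5],[0,0,17,0,0,0,0.5]]]' ;  python3 -m creep '[[[-17.6,9.1,0,0,0,0,0.5],[-17.6,9.1,0,0,0,0,0.5],[-17.6,9.1,0,0,0,0,0.5],[-17.6,9.1,0,0,0,0,0.5],[-17.6,9.1,0,0,0,0,0.5]]]';  python3 -m creep '[[[0,0,0,0,0,0,0.5],[0,0,0,0,0,0,0.5],[0,0,0,0,0,0,0.5],[0,0,0,0,0,0,0.5]]]'; python3 look.py 20 wrist scene top;python3 ov.py pics/wrist20.png pics/c20.png 240 110 400 240 5 .4356 -.0785 .040
```

```text
clock: 31.3
position: [0.6117, -0.1688, 0.0727]
ee_rot: [2.756, 1.508, -0.0]
force: [0.2, -0.2, -0.7]
width: 0.75
clock: 31.8
position: [0.6136, -0.1703, 0.2476]
ee_rot: [2.752, 1.505, 0.009]
force: [-0.3, -0.1, -0.5]
width: 0.753
clock: 32.3
position: [0.4297, -0.0727, 0.2406]
ee_rot: [-2.743, -1.513, 0.004]
force: [1.0, 0.3, 0.3]
width: 0.747
clock: 32.7
position: [0.4363, -0.0791, 0.2427]
ee_rot: [2.756, 1.504, -0.001]
force: [0.7, 0.7, -0.4]
width: 0.75
32.7 [ 0.4363 -0.0791  0.2427] [ 2.7564e+00  1.5040e+00 -1.4000e-03] [ 0.7  0.7 -0.4] 0.75 [-0.85  0.19  1.08  2.05 -0.2   1.01 -0.24]
```

View pics/wrist20.png

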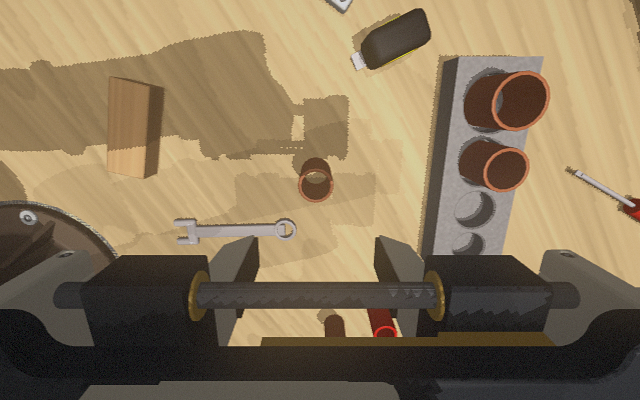

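View pics/c20.png

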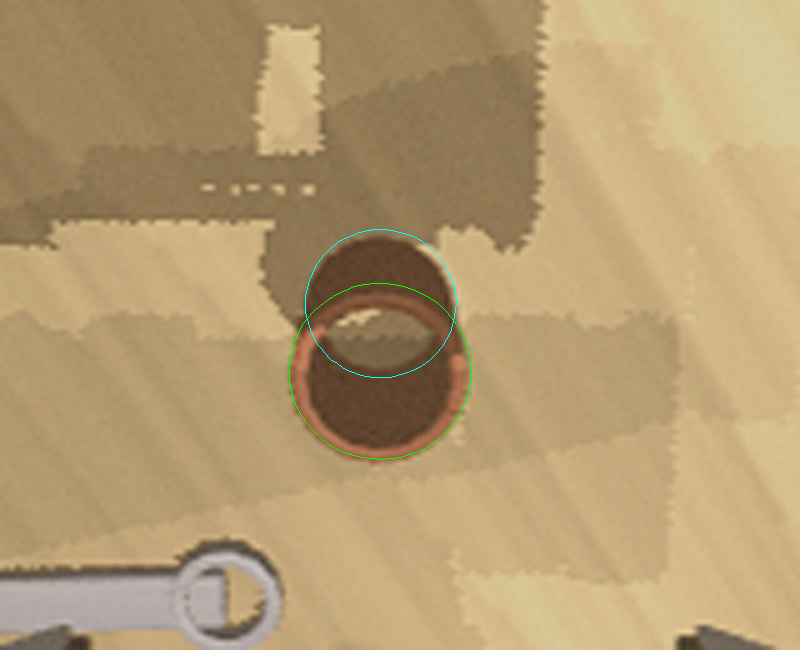

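View pics/top20.png

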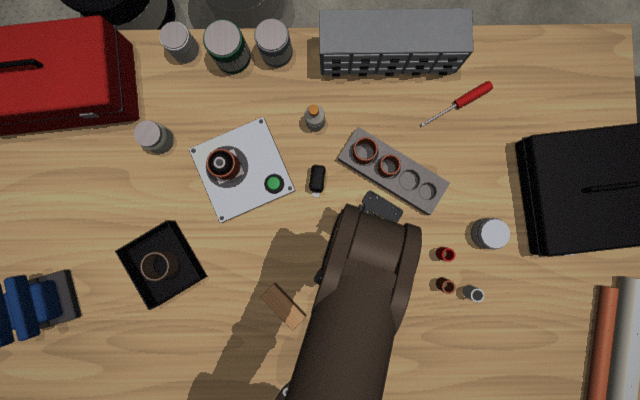

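```bash
python3 -m creep '[[[-0.1,0,-5,0,0,0,0.5],[-0.1,0,-9,0,0,0,0.5],[-0.1,0,-13,0,0,0,0.5],[-0.1,0,-16,0,0,0,0.5],[-0.1,0,-18.4,0,0,0,0.5]]]'; python3 -m creep '[[[0,0,0,0,0,0,0.5],[0,0,0,0,0,0,0.5],[0,0,0,0,0,0,-1],[0,0,0,0,0,0,-1],[0,0,0,0,0,0,-1]]]' 20;  python3 -m creep '[[[0,0,0,0,0,0,-1],[0,0,0,0,0,0,-1],[0,0,0,0,0,0,-1],[0,0,0,0,0,0,-1],[0,0,0,0,0,0,-1]]]'; python3 look.py 21 wrist
```

```text
clock: 33.35
position: [0.434, -0.0783, 0.0567]
ee_rot: [-2.756, -1.506, 0.004]
force: [0.7, 0.1, 0.5]
width: 0.75
clock: 33.85
position: [0.4354, -0.0776, 0.0596]
ee_rot: [2.755, 1.508, 0.003]
force: [-0.1, 1.3, -0.4]
width: 0.534
clock: 34.35
position: [0.4351, -0.0777, 0.0591]
ee_rot: [2.756, 1.508, 0.001]
force: [0.0, 0.6, 7.3]
width: 0.426
34.35 [ 0.4351 -0.0777  0.0591] [2.7559e+00 1.5080e+00 1.3000e-03] [0.  0.6 7.3] 0.426 [-0.5   0.51  0.76  2.25 -0.63  0.6   0.16]
```

View pics/wrist21.png

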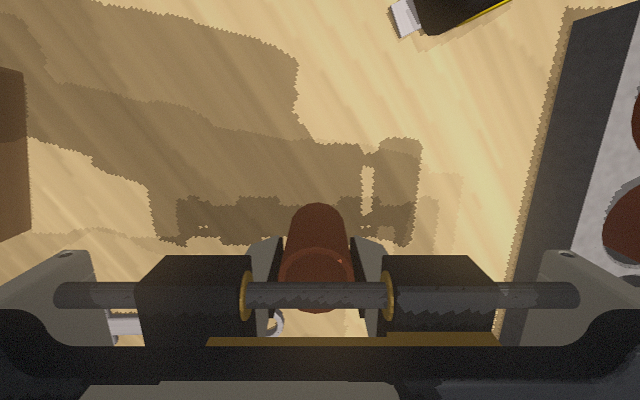

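```bash
python3 -m creep '[[[0,0,3,0,0,0,-1],[0,0,7,0,0,0,-1],[0,0,11,0,0,0,-1],[0,0,14,0,0,0,-1],[0,0,14,0,0,0,-1]]]'; python3 -m creep '[[[14.5,-14.1,0,0,0,0,-1],[14.5,-14.1,0,0,0,0,-1],[14.5,-14.1,0,0,0,0,-1],[14.5,-14.1,0,0,0,0,-1],[14.5,-14.1,0,0,0,0,-1]]]' ;  python3 -m creep '[[[0,0,-4,0,0,0,-1],[0,0,-5,0,0,0,-1],[0,0,-5,0,0,0,-1],[0,0,-5,0,0,0,-1],[0,0,-5,0,0,0,-1]]]'; python3 look.py 22 wrist
```

```text
clock: 34.9
position: [0.4366, -0.0782, 0.2017]
ee_rot: [2.754, 1.507, 0.008]
force: [-0.3, 0.6, -1.1]
width: 0.429
clock: 35.4
position: [0.5818, -0.2242, 0.1973]
ee_rot: [2.756, 1.501, -0.003]
force: [-0.1, -1.3, -0.3]
width: 0.429
clock: 35.9
position: [0.5803, -0.2187, 0.1501]
ee_rot: [2.755, 1.508, 0.002]
force: [-0.6, 0.2, -0.9]
width: 0.43
35.9 [ 0.5803 -0.2187  0.1501] [2.7547e+00 1.5080e+00 2.2000e-03] [-0.6  0.2 -0.9] 0.43 [-0.27  0.64  0.86  1.74 -0.56  1.02  0.22]
```

View pics/wrist22.png

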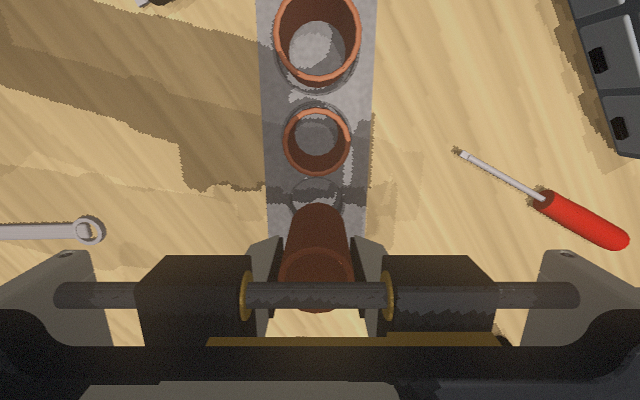

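```bash
python3 -m creep '[[[0,0,-3,0,0,0,-1],[0,0,-5,0,0,0,-1],[0,0,-6.5,0,0,0,-1],[0,0,-7.4,0,0,0,-1],[0,0,-7.4,0,0,0,-1]]]' ;  python3 -m creep '[[[0,0,-0.1,0,0,0,-1],[0,0,-0.2,0,0,0,-1],[0,0,-0.2,0,0,0,-1]]]'
```

```text
clock: 36.45
position: [0.5801, -0.2191, 0.0747]
ee_rot: [2.755, 1.508, 0.0]
force: [-0.0, 0.2, -0.5]
width: 0.431
clock: 36.75
position: [0.5802, -0.2191, 0.0738]
ee_rot: [2.755, 1.508, 0.002]
force: [-0.8, 0.8, 3.9]
width: 0.432
```

```bash
python3 -m creep '[[[0,0,0,0,0,0,0.2],[0,0,0,0,0,0,0.2],[0,0,0,0,0,0,0.2],[0,0,0,0,0,0,0.2],[0,0,0,0,0,0,0.2]]]' ; python3 -m creep '[[[0,0,4,0,0,0,0.2],[0,0,9,0,0,0,0.2],[0,0,14,0,0,0,0.2],[0,0,17,0,0,0,0.2],[0,0,17,0,0,0,0.2]]]' ;  python3 -m creep '[[[-20,-6.3,0,0,0,0,0.2],[-20,-6.3,0,0,0,0,0.2],[-20,-6.3,0,0,0,0,0.2],[-20,-6.3,0,0,0,0,0.2],[-20,-6.3,0,0,0,0,0.2]]]';  python3 -m creep '[[[-5.1,-1.6,0,0,0,0,0.2],[-5.1,-1.6,0,0,0,0,0.2],[-5.1,-1.6,0,0,0,0,0.2],[-5.1,-1.6,0,0,0,0,0.2],[-5.1,-1.6,0,0,0,0,0.2]]]'; python3 look.py 23 wrist ;python3 ov.py pics/wrist23.png pics/c23.png 240 110 400 240 5 .3293 -.298 .032
```

```text
clock: 37.25
position: [0.5797, -0.2188, 0.0727]
ee_rot: [-2.756, -1.508, 0.0]
force: [0.8, 0.6, -0.4]
width: 0.598
clock: 37.75
position: [0.5815, -0.2204, 0.2475]
ee_rot: [2.751, 1.505, 0.008]
force: [0.1, -0.8, -0.2]
width: 0.601
clock: 38.25
position: [0.3739, -0.2832, 0.2421]
ee_rot: [-2.758, -1.498, -0.0]
force: [0.6, 0.2, 1.2]
width: 0.601
clock: 38.75
position: [0.3299, -0.2973, 0.2426]
ee_rot: [2.755, 1.51, -0.001]
force: [0.5, 0.1, -0.5]
width: 0.599
38.75 [ 0.3299 -0.2973  0.2426] [ 2.7545e+00  1.5102e+00 -1.1000e-03] [ 0.5  0.1 -0.5] 0.599 [-0.31  0.2   1.11  2.05 -0.21  1.01  0.33]
```

View pics/wrist23.png

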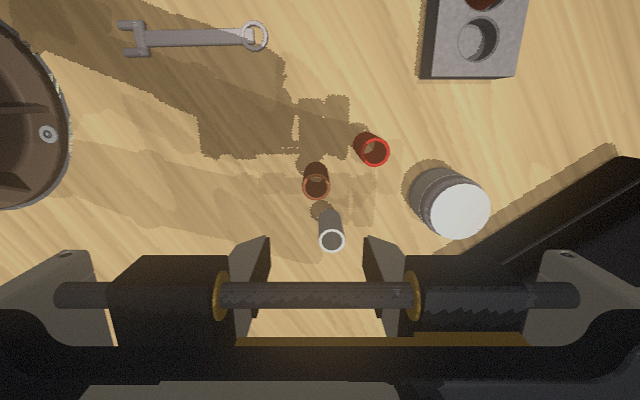

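View pics/c23.png

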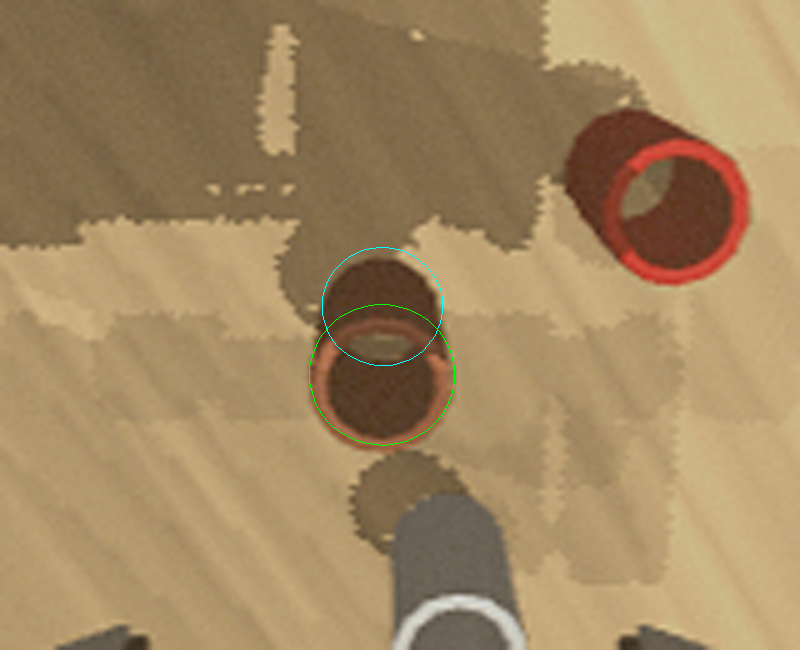

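```bash
python3 -m creep '[[[-0.1,-0.15,-5,0,0,0,0.2],[-0.1,-0.15,-9,0,0,0,0.2],[-0.1,-0.15,-13,0,0,0,0.2],[-0.1,-0.15,-16,0,0,0,0.2],[-0.1,-0.15,-18.4,0,0,0,0.2]]]'; python3 -m creep '[[[0,0,0,0,0,0,0.2],[0,0,0,0,0,0,0.2],[0,0,0,0,0,0,-1],[0,0,0,0,0,0,-1],[0,0,0,0,0,0,-1]]]' 20;  python3 -m creep '[[[0,0,0,0,0,0,-1],[0,0,0,0,0,0,-1],[0,0,0,0,0,0,-1],[0,0,0,0,0,0,-1],[0,0,0,0,0,0,-1]]]'; python3 look.py 24 wrist
```

```text
clock: 39.3
position: [0.3275, -0.2987, 0.0564]
ee_rot: [-2.754, -1.508, 0.003]
force: [1.5, 0.1, 0.2]
width: 0.601
clock: 39.8
position: [0.3285, -0.2994, 0.0596]
ee_rot: [2.754, 1.508, 0.002]
force: [0.1, -0.6, -0.2]
width: 0.387
clock: 40.3
position: [0.3282, -0.2994, 0.0593]
ee_rot: [2.755, 1.508, 0.002]
force: [-0.1, 0.6, 8.1]
width: 0.331
40.3 [ 0.3282 -0.2994  0.0593] [2.7553e+00 1.5077e+00 1.8000e-03] [-0.1  0.6  8.1] 0.331 [ 0.05  0.52  0.77  2.24 -0.64  0.61  0.73]
```

View pics/wrist24.png

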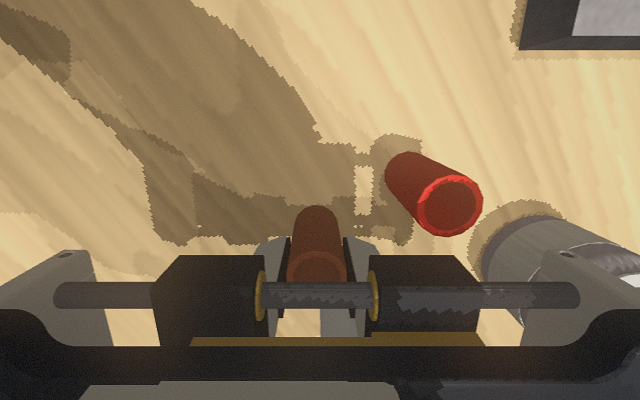

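```bash
python3 -m creep '[[[0,0,3,0,0,0,-1],[0,0,7,0,0,0,-1],[0,0,11,0,0,0,-1],[0,0,14,0,0,0,-1],[0,0,14,0,0,0,-1]]]'; python3 -m creep '[[[22.4,3.7,0,0,0,0,-1],[22.4,3.7,0,0,0,0,-1],[22.4,3.7,0,0,0,0,-1],[22.4,3.7,0,0,0,0,-1],[22.4,3.7,0,0,0,0,-1]]]' ;  python3 -m creep '[[[0,0,-4,0,0,0,-1],[0,0,-5,0,0,0,-1],[0,0,-5,0,0,0,-1],[0,0,-5,0,0,0,-1],[0,0,-5,0,0,0,-1]]]'; python3 look.py 25 wrist
```

```text
clock: 40.85
position: [0.3291, -0.3007, 0.2019]
ee_rot: [2.752, 1.506, 0.006]
force: [0.7, 0.3, -0.9]
width: 0.332
clock: 41.35
position: [0.5556, -0.2598, 0.1971]
ee_rot: [-2.752, -1.513, -0.0]
force: [-0.5, -0.4, -1.1]
width: 0.332
clock: 41.85
position: [0.5518, -0.2631, 0.1502]
ee_rot: [2.756, 1.506, 0.002]
force: [0.5, 0.3, -0.5]
width: 0.333
41.85 [ 0.5518 -0.2631  0.1502] [2.7556e+00 1.5059e+00 2.1000e-03] [ 0.5  0.3 -0.5] 0.333 [-0.21  0.64  0.88  1.77 -0.57  1.02  0.32]
```

View pics/wrist25.png

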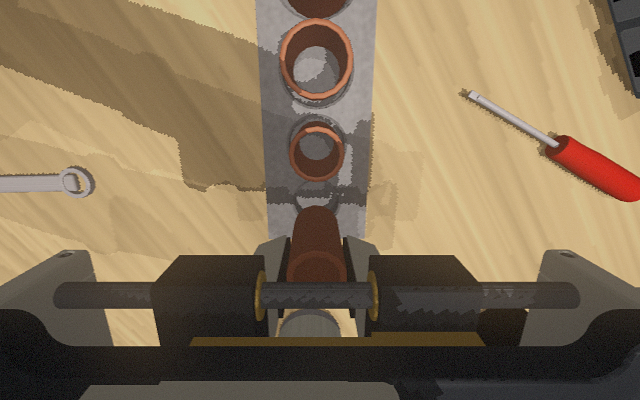

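```bash
python3 -m creep '[[[0,0.05,-3,0,0,0,-1],[0,0.05,-5,0,0,0,-1],[0,0.05,-6.5,0,0,0,-1],[0,0.05,-7.4,0,0,0,-1],[0,0.05,-7.4,0,0,0,-1]]]' ;  python3 -m creep '[[[0,0,-0.1,0,0,0,-1],[0,0,-0.2,0,0,0,-1],[0,0,-0.2,0,0,0,-1]]]'
```

```text
clock: 42.4
position: [0.5517, -0.2619, 0.0746]
ee_rot: [-2.756, -1.508, 0.0]
force: [-0.2, 0.1, -0.6]
width: 0.334
clock: 42.7
position: [0.5522, -0.2621, 0.0736]
ee_rot: [2.755, 1.507, 0.001]
force: [-2.0, 1.1, 4.7]
width: 0.337
```

```bash
python3 -m creep '[[[0,0,0,0,0,0,0.1],[0,0,0,0,0,0,0.1],[0,0,0,0,0,0,0.1],[0,0,0,0,0,0,0.1],[0,0,0,0,0,0,0.1]]]' ; python3 -m creep '[[[0,0,4,0,0,0,0.1],[0,0,9,0,0,0,0.1],[0,0,14,0,0,0,0.1],[0,0,19,0,0,0,0.1],[0,0,20,0,0,0,0.1]]]' ;  python3 -m creep '[[[-14,-8,0,0,0,0,0.1],[-14,-8,0,0,0,0,0.1],[-14,-8,0,0,0,0,0.1],[-14,-8,0,0,0,0,0.1],[-14,-8,0,0,0,0,0.1]]]';  python3 -m creep '[[[0,0,0,0,0,0,0.1],[0,0,0,0,0,0,0.1],[0,0,0,0,0,0,0.1],[0,0,0,0,0,0,0.1],[0,0,0,0,0,0,0.1]]]'; python3 look.py 26 scene top
python3 - <<'E'
from h import *
im=cv2.imread('pics/top26.png')[:,:,::-1]; crop(im,100,90,460,320,2.2,'pics/c26.png')
im=cv2.imread('pics/scene26.png')[:,:,::-1]; crop(im,200,110,520,300,2.5,'pics/c27.png')
E
```

```text
clock: 43.2
position: [0.5517, -0.2618, 0.0727]
ee_rot: [-2.756, -1.508, 0.0]
force: [-0.8, 0.0, 0.3]
width: 0.552
clock: 43.7
position: [0.5532, -0.2639, 0.2785]
ee_rot: [2.751, 1.504, 0.008]
force: [0.2, -0.3, -0.5]
width: 0.549
clock: 44.2
position: [0.4097, -0.3429, 0.2728]
ee_rot: [-2.759, -1.502, -0.002]
force: [1.0, 0.3, -0.1]
width: 0.552
clock: 44.7
position: [0.4122, -0.3414, 0.2726]
ee_rot: [-2.755, -1.509, 0.001]
force: [0.6, 0.7, -0.0]
width: 0.55
44.7 [ 0.4122 -0.3414  0.2726] [-2.7553e+00 -1.5092e+00  7.0000e-04] [ 0.6  0.7 -0. ] 0.55 [-0.16  0.38  1.04  1.8  -0.35  1.16  0.42]
```

View pics/c26.png

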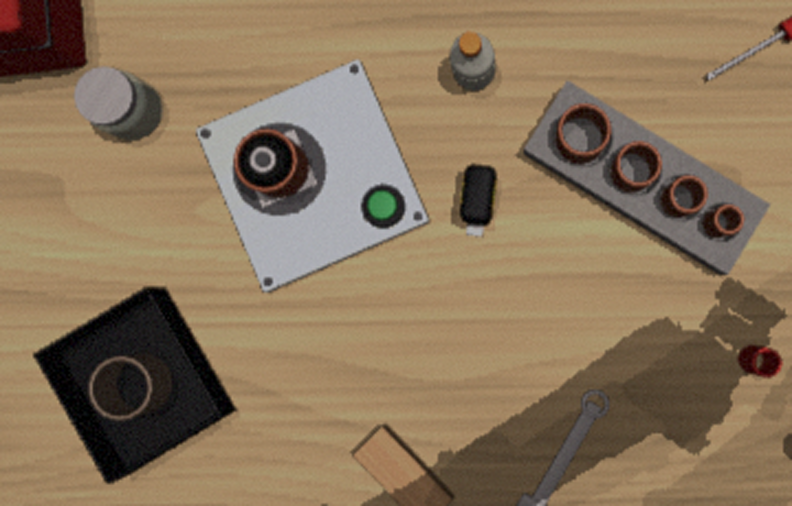

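View pics/c27.png

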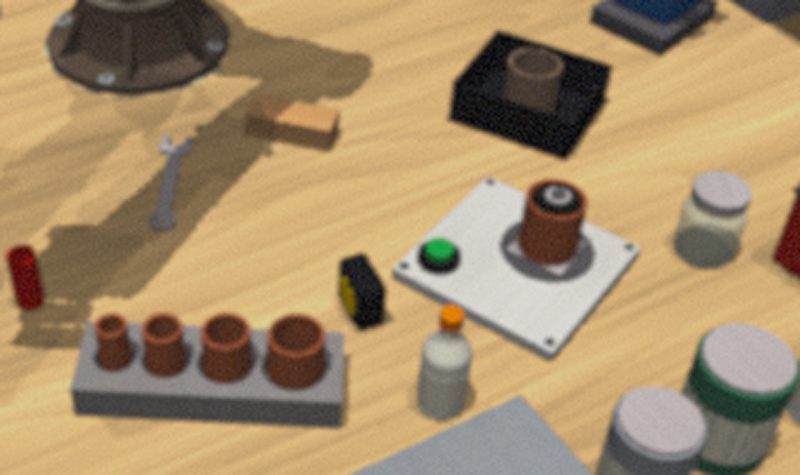

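The last top and scene pictures show the finished layout:
- **Worn sleeve:** in the tray.
- **Fresh sleeve:** home on the drum.
- **Button:** up.
- **Spares:** all four upright in their pockets.
- **Bystanders:** standing where they were.

The arm is clear of everything, so I'm handing in.

```bash
python3 -c "
from cell import arm
print(arm.sign_off())"
```

```text
the job is handed in; nothing more can be done
None
```

I finished the sleeve change and handed the job in at about 45 s; no verdict is reported.

**What I did:**
- I pulled the worn sleeve off and left it standing in the scrap tray.
- I seated the fresh sleeve on the drum. Contact came at TCP height 0.0826 m, against about 0.0825 m expected.
- I pressed the start button with about 34 N, enough to bottom it, and let it come up.
- All four spares were on the bench. I put them in their pockets in the order 56, 48, 40, 32 mm, and each was set down to the expected depth.

**Last checks:**
- The final top and scene pictures show everything in place, including the button up. The glue bottle, tin, tape measure and red look-alike stand where they were. The white look-alike lay outside the final crops and I only saw it standing earlier.
- The button position, sleeve heights and pocket depths are inferred from tool height, contact force and pictures, because there is no direct reading of them.

**Disagreements:**
- The first drum estimate from the wrist camera was 1 cm off because the arm was still settling. I repeated it after settling.
- After that, the top and wrist cameras still differed by about 2 mm, and I went by the wrist camera.

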